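# Change over two books on the display easels and set out the third

## Robot

A 7-joint arm with a two-finger parallel gripper is mounted at the origin on the work surface. World frame = base frame: x ahead of the robot, y to its left, z up, the work surface at z = 0. Lengths are in mm, angles in rad, forces in N, time in s.
With the tool pointing down it reaches from about 400 to 875 mm from the base axis. Payload 4.4 kg.
Tool frame: the origin (TCP) lies midway between the tips of the shut fingers; the grasp point (between the pads) lies 19 mm behind it (ctrl.grip_point_offset is the distance from the TCP to the grasp point, in mm); z points along the fingers, y is the direction in which the jaws open and shut (so a half turn about z gives the same grasp; the last joint's range is limited). The gripper opens to 85 mm and grips with 20 to 120 N. Pads are 22 mm wide; open, the fingers measure 114 mm over their backs; the gripper's body (76 mm by 85 mm) begins 54 mm behind the grasp point. The pads swing forward as they close: fully open they stand 13 mm farther back than shut.
Start: joints at [-1.218, 0.628, 0.038, 1.517, -0.027, 0.996, -0.02], TCP at [264.31, 593.85, 231.313] pointing down, gripper open.
Joint ranges: [-3.06, 3.06], [-0.37, 2.12], [-1.25, 1.32], [0.18, 2.47], [-1.1, 4.24], [0.23, 1.98], [-2.94, 2.94]. Speed limits (rad/s): [2.57, 2.57, 3.14, 3.14, 3.14, 3.14, 3.14].

## Interface

Orientations are given as [roll, pitch, yaw] about the fixed x, y, z axes, in that order (R = Rz(yaw) Ry(pitch) Rx(roll)).
In Python, from cell import ctrl, imaging, models gives the robot as it stands. The module is installed in compiled form; this text tells all that it offers.
- The arm moves only by the tool drive_tool, never from a script. Its argument "deltas" is text: rows parted by semicolons, each of 5 numbers parted by spaces: the shift along the tool's x, y, z in m, then the turn about the tool's z in degrees, then the finger opening in m, from 0 to 0.0854. A call has 1 to 12 rows; each row is the pose to reach, as a shift and turn from the pose commanded when the call began, along the tool's axes at that moment; what a row does not reach only later rows make up. A row lasts 1/8 s, in which the tool goes at most 62.5 mm and 10.7 degrees, less where a joint would pass 70% of its speed; a pose out of reach is approached as far as the arm can. A call with a gripper value outside its range is refused whole. The fingers move at their own pace and stop on an object; the grip force is fixed at half the most. Time passes only in rows, so rows that repeat a pose let the fingers close. It gives the time, the measured TCP pose, the force and the opening at its end, in the units of the state.
- ctrl.read_state(): the state, without advancing time (a new reading comes with each control period).
- imaging.get_image(name): name is "scene" or "top" or "wrist"; returns a dict with "color" (420x560x3 uint8, red, green, blue), "range_z" (420x560 float32, mm along the optical axis (not along the pixel's ray), 0 where there is no reading), "vfov" (degrees; the focal length in pixels is half the picture's height over the tangent of half this angle, whatever the lens; pixels are square), "cx", "cy" (the principal point, pixels), "k1" (the pictures are not rectified: a ray, as slopes to the right and down, at radius r is drawn at 1 + k1 r^2 times it, then the intrinsics apply), "extrinsics" (4x4, takes a point from camera to world coordinates). Camera axes: x right, y down, z forward; pixel columns grow to the right and rows downward; lengths in mm; the calibration is good to about 2 mm. A picture is of the moment at which its call begins.
- ctrl.finish_job(): hands the job in, once; it reports no verdict.
Trained networks look in a picture, given as the dict that the camera call returned (one of the last four; its "shot" number tells which), for a name from the list of things; names that differ only in an ending like _2 or _b are one class to them, and where a whole thing is asked for, a point or a joint stands for the part that bears it (a point fixed in the world has none). Each returns a list of dicts, best first, with "score" (0 to 1); they miss things now and then, are a little off and sometimes report something else, mostly with a low value. They report only what shows in the picture. A call takes as long as a camera call.
- models.spot_in(picture, thing): "point" ([column, row] in pixels, amid what is visible of it).
- models.landmark_of(picture, thing): "point" ([column, row] in pixels: a listed point, or the origin of a listed thing).
The state is a dict: "clock": time; "qpos": joint angles; "qd": joint speeds; "tau": joint torques, N m; "eef_pos": TCP position; "tool_rot": TCP orientation; "force": force on the tool from outside, world axes, zero at the start; "torque": the same for the moment, N m; "width": finger opening in mm.
Only numpy, scipy, OpenCV 4.12 (cv2) and the standard library are available. Lean on these libraries where they do the work, as an engineer would, in place of code of your own. Each camera call takes 0.05 s, during which the arm holds its last target.

## Task

The large and the small book are on each other's easels: change them over so that each stands on the easel of its own size, parking one of them (either) on the empty medium easel while you do it, then stand the medium book from the holder on the medium easel. Set every book down gently on the ledge, leaning back against its easel, centred and square to it with the front cover to the customers as now, and let no book be laid flat or fall. Leave the other things on the counter where they are.

Things in the scene. Friction and masses are not known exactly. Their poses are not given: they have to be found in the camera images.
- large_book: The large book: rigid, dark brown hard binding, 140 wide (y) x 30 thick (x) x 195 tall (z) mm, about 0.61 kg. Books differ in size only. Origin: centre of the bottom edge; +z to the head, +x out of the front cover (gilt frame and medallion; back plain), +y to the spine. Starts on the small easel. Taken from above by its thickness, 25-30 mm below the head, hand in line with the book.
- medium_book: The medium book: rigid, dark brown hard binding, 115 wide (y) x 28 thick (x) x 165 tall (z) mm, about 0.4 kg. Books differ in size only. Origin: centre of the bottom edge; +z to the head, +x out of the front cover (gilt frame and medallion; back plain), +y to the spine. Starts upright in the holder. Taken from above by its thickness, 25-30 mm below the head, hand in line with the book.
- small_book: The small book: rigid, dark brown hard binding, 95 wide (y) x 32 thick (x) x 135 tall (z) mm, about 0.31 kg. Books differ in size only. Origin: centre of the bottom edge; +z to the head, +x out of the front cover (gilt frame and medallion; back plain), +y to the spine. Starts on the large easel. Taken from above by its thickness, 25-30 mm below the head, hand in line with the book.
- large_easel: The large bright steel easel, 140 mm wide, fixed. Origin under it on the counter; +x front (to customers), +z up. Back leans 0.32 rad to -x, 90 mm up the slope from the seat corner (x 20, z 30 mm); ledge square to the back, 48 mm deep inside a 15 mm lip. A seated book's origin is at x 35, y 0, z 35 mm. Base x -70 to 60 mm. Holds the small book at first.
- medium_easel: The medium bright steel easel, 110 mm wide, fixed. Origin under it on the counter; +x front (to customers), +z up. Back leans 0.32 rad to -x, 80 mm up the slope from the seat corner (x 20, z 30 mm); ledge square to the back, 48 mm deep inside a 15 mm lip. A seated book's origin is at x 35, y 0, z 35 mm. Base x -70 to 60 mm. Empty at first.
- small_easel: The small bright steel easel, 85 mm wide, fixed. Origin under it on the counter; +x front (to customers), +z up. Back leans 0.32 rad to -x, 70 mm up the slope from the seat corner (x 20, z 30 mm); ledge square to the back, 48 mm deep inside a 15 mm lip. A seated book's origin is at x 35, y 0, z 35 mm. Base x -70 to 60 mm. Holds the large book at first.
- book_holder: Upright dark steel one-slot book holder, fixed, 100 mm wide (y). Origin on the counter; the medium book stands in it on a floor 4 mm thick at the origin. Rear wall 90 mm tall, its inner face at x=-16 mm; front wall 30 mm tall, its inner face at x=+24 mm. Turned up to 0.3 rad.
- stapler: Grey desk stapler, 130 x 34 x 44 mm; a loose bystander, leave it where it is. Origin: centre of its underside.
- stamp_pad: Closed ink-pad tin, 90 x 60 x 18 mm; a loose bystander, leave it where it is. Origin: centre of its underside.
- note_block: Block of white note paper in a black tray, 90 x 90 x 39 mm; a loose bystander, leave it where it is. Origin: centre of its underside.
- tape_dispenser: Grey desk tape dispenser, 150 x 62 x 84 mm; a loose bystander, leave it where it is. Origin: centre of its underside.
- calculator: White desk calculator, 150 x 105 x 27 mm; a loose bystander, leave it where it is. Origin: centre of its underside.
- pen_cup: Dark metal cup of pens, 76 mm across, 135 mm tall with the pens; a loose bystander, leave it where it is. Origin: centre of its underside.
- booklet_pile: Pile of three small green books, 100 x 75 x 48 mm; a loose bystander, leave it where it is. Origin: centre of its underside.

How it is judged:
By the outcome, as a careful person would: the job done as asked, in the order asked, and still so for the second after the job is handed in, with the robot touching nothing.
It also fails if it takes over 72 s, if anything falls off the work surface, if the arm or the gripper's body presses on something with over 40 N, if the wrist force passes 120 N, or if a joint passes its speed limit or range.

## Working session

There is one attempt and no reset: what is moved stays moved. The work goes in short steps, Python scripts to look and compute and a tool call to move; the robot and the scene stay as the last step left them, time stands still between calls to the robot, and variables do not carry over. Pictures are saved under pics/ and viewed, and the job is handed in when it is done.

Besides the shell and the picture viewer there is one more tool, called after "Request:" as name(argument=value, ...) on one line, values as JSON. drive_tool: Moves the arm, as the interface text tells. Its arguments: {"type":"object","properties":{"deltas":{"type":"string"}},"required":["deltas"]}

```bash
mkdir -p pics; ls
python3 - <<'E'
from cell import ctrl, imaging, models
import cv2
s=ctrl.read_state(); print(s, ctrl.grip_point_offset)
for n in ["scene","top","wrist"]:
    p=imaging.get_image(n); cv2.imwrite(f"pics/a_{n}.png",p["color"][:,:,::-1])
    print(n,p["vfov"],p["cx"],p["cy"],p["k1"],p["extrinsics"].round(3).tolist(),p["shot"])
E
```

```text
pics
{'clock': 0.0, 'qpos': array([-1.21777743,  0.62932384,  0.03840826,  1.51837938, -0.02700508,
        0.99628523, -0.02001073]), 'qd': array([-0.0016377 , -0.00093636, -0.00043066,  0.0023501 ,  0.00301538,
       -0.00106856, -0.00097523]), 'tau': array([ 1.21735051e-03, -5.63420641e+01,  1.22640934e+00, -1.93448746e+01,
        1.09544961e-02,  1.04330099e-02,  7.35781441e-06]), 'eef_pos': array([264.04305153, 593.26959243, 230.39926417]), 'tool_rot': array([-3.13971359e+00, -2.04718030e-07,  2.72278726e+00]), 'force': array([ 0.7384309 ,  0.00565392, -0.44777679]), 'torque': array([ 0.06560561, -0.04237718, -0.04026915]), 'width': 85.50531264505743} 18.700000000000003
scene 51.57009335996407 281.0872484679247 209.382778852958 -0.00038377358313239075 [[-0.693, 0.598, -0.403, 928.546], [0.721, 0.582, -0.376, 338.354], [0.01, -0.551, -0.835, 818.919], [0.0, 0.0, 0.0, 1.0]] 1
top 54.32005093968201 279.903139046888 205.39473987737622 -0.08357839958652839 [[-0.025, -0.987, 0.157, 417.212], [-1.0, 0.024, -0.007, 5.144], [0.004, -0.157, -0.988, 1045.441], [0.0, 0.0, 0.0, 1.0]] 2
wrist 67.63431290323588 280.4328790998892 211.29367710933826 0.019112759843769134 [[0.408, 0.881, 0.242, 204.379], [0.913, -0.393, -0.109, 620.64], [-0.001, 0.265, -0.964, 372.918], [0.0, 0.0, 0.0, 1.0]] 3
```

View pics/a_scene.png

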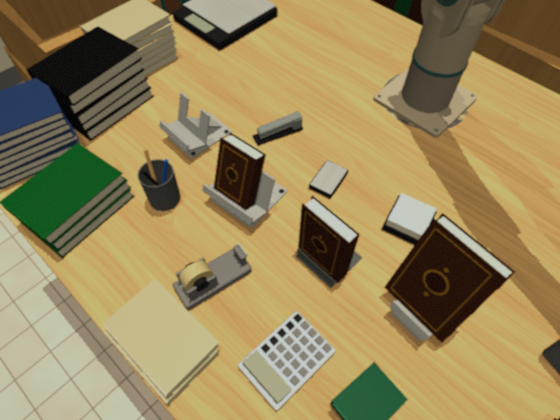

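View pics/a_top.png

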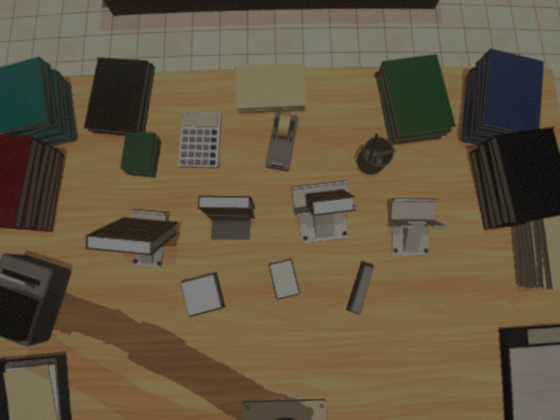

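View pics/a_wrist.png

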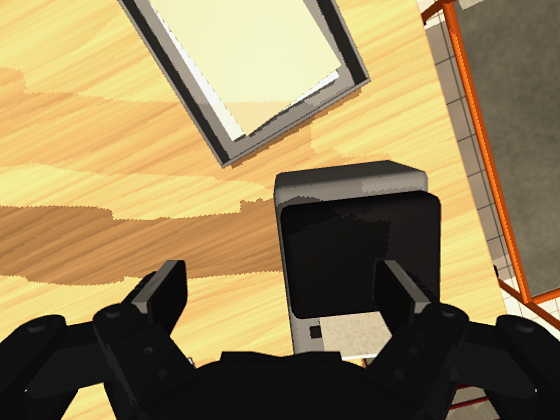

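The scene view is from the customers' side. It shows the large book on the small easel (435,280), the medium book in the holder (328,240), the small book on the large easel (240,180) and the empty medium easel (195,125). In the top view, up is +x and left is +y. Next I measure them.

```bash
cat > h.py <<'E'
from cell import ctrl, imaging, models
import cv2, numpy as np
THINGS="large_book medium_book small_book large_easel medium_easel small_easel book_holder".split()
def K(p):
    f=p["color"].shape[0]/2/np.tan(np.radians(p["vfov"])/2)
    return np.array([[f,0,p["cx"]],[0,f,p["cy"]],[0,0,1]]), np.array([p["k1"],0,0,0,0.])
def rays(p,uv):
    k,d=K(p); return cv2.undistortPoints(np.asarray(uv,float).reshape(-1,1,2),k,d).reshape(-1,2)
def cloud(p):
    h,w=p["range_z"].shape
    u,v=np.meshgrid(np.arange(w),np.arange(h)); r=rays(p,np.stack([u,v],-1).reshape(-1,2))
    z=p["range_z"].reshape(-1,1); P=np.hstack([r*z,z,np.ones_like(z)])@p["extrinsics"].T
    P=P[:,:3].reshape(h,w,3).copy(); P[p["range_z"]<=0]=np.nan; return P
def onplane(p,uv,z):
    r=rays(p,[uv])[0]; T=p["extrinsics"]; d=T[:3,:3]@[r[0],r[1],1]; o=T[:3,3]
    return o+d*(z-o[2])/d[2]
def proj(p,X):
    X=np.atleast_2d(X); T=np.linalg.inv(p["extrinsics"]); C=X@T[:3,:3].T+T[:3,3]
    k,d=K(p); return cv2.projectPoints(C,np.zeros(3),np.zeros(3),k,d)[0].reshape(-1,2)
def snap(n,fn=None):
    p=imaging.get_image(n)
    if fn: cv2.imwrite(f"pics/{fn}.png",p["color"][:,:,::-1])
    return p
E
python3 - <<'E'
from h import *
import pickle
ps={}
for n in ["scene","top"]:
    p=snap(n); ps[n]=p; C=cloud(p)
    for t in THINGS:
        for f in (models.landmark_of,models.spot_in):
            for r in f(p,t)[:2]:
                u,v=r["point"]; q=C[int(round(v)),int(round(u))]
                print(n,t,f.__name__,round(r["score"],2),np.round([u,v],1),"depthpt",q.round(0),"z0",onplane(p,[u,v],0).round(0)[:2])
pickle.dump(ps,open("ps0.pkl","wb"))
E
```

```text
scene large_book call 0.57 [413.5 313.9] depthpt [550. 326.  44.] z0 [529. 325.]
scene large_book call 0.85 [441.3 280.4] depthpt [518. 327. 144.] z0 [430. 325.]
scene medium_book call 0.91 [322.1 258.9] depthpt [582. 129.  42.] z0 [563. 118.]
scene medium_book call 0.81 [328.  241.2] depthpt [582. 134. 121.] z0 [522.  99.]
scene small_book call 0.76 [234.9 196.3] depthpt [ 604. -100.   56.] z0 [ 581. -132.]
scene small_book call 0.64 [238.2 171.2] depthpt [ 585. -104.  120.] z0 [ 526. -180.]
scene large_easel call 0.82 [250.6 192.2] depthpt [587. -66.  86.] z0 [ 548. -114.]
scene large_easel call 0.72 [285.2 356.7] depthpt [768. 205.  23.] z0 [763. 201.]
scene large_easel call 0.5 [406.8 320.4] depthpt [571. 323.  49.] z0 [549. 323.]
scene medium_easel call 0.64 [203.4 138. ] depthpt [ 536. -288.   42.] z0 [ 514. -321.]
scene medium_easel call 0.8 [193.4 131.3] depthpt [ 536. -326.   37.] z0 [ 517. -357.]
scene small_easel call 0.66 [426.  309.3] depthpt [542. 337.  74.] z0 [504. 337.]
scene small_easel call 0.96 [408.7 323.3] depthpt [572. 329.  46.] z0 [551. 329.]
scene book_holde
[... 1082 characters left out ...]
 219.6] depthpt [538. -96.  38.] z0 [544. -99.]
top medium_easel call 0.77 [407.9 230.4] depthpt [ 507. -317.   47.] z0 [ 510. -332.]
top medium_easel call 0.47 [140.9 156.4] depthpt [712. 348.  47.] z0 [724. 364.]
top medium_easel call 0.87 [410.7 225.5] depthpt [ 510. -305.  110.] z0 [ 522. -340.]
top small_easel call 0.74 [150.8 238.9] depthpt [486. 265. 212.] z0 [504. 332.]
top small_easel call 0.85 [148.7 255.7] depthpt [460. 329.  19.] z0 [461. 336.]
top small_easel call 0.62 [134.1 236. ] depthpt [495. 306. 198.] z0 [513. 376.]
top book_holder call 0.86 [231.  216.2] depthpt [546. 113.  93.] z0 [558. 124.]
top book_holder call 0.61 [227.5 228.7] depthpt [525. 131.   5.] z0 [526. 133.]
```

Run:
```python
from h import *
import pickle
ps=pickle.load(open("ps0.pkl","rb"))
C={n:cloud(p) for n,p in ps.items()}
# table noise
for n in C:
    P=C[n].reshape(-1,3); m=(abs(P[:,0]-500)<150)&(abs(P[:,1])<450)&(P[:,2]<8); print(n,"table z",np.nanmedian(P[m,2]),np.nanstd(P[m,2]))
import numpy as np
W=[]
for name,(cx,cy) in dict(large_easel=(545,-100),medium_easel=(525,-330),small_easel=(520,335),holder=(570,125)).items():
    # orthographic images: top view (x up, y left) & side view  colored by height
    im=[]
    for n in C:
        P=C[n].reshape(-1,3); col=ps[n]["color"].reshape(-1,3)
        m=(abs(P[:,0]-cx)<120)&(abs(P[:,1]-cy)<120)&(P[:,2]>3)&(P[:,2]<260)
        P=P[m];col=col[m]
        a=np.zeros((300,300,3),np.uint8); a[(150-(P[:,0]-cx)*1.2).astype(int),(150-(P[:,1]-cy)*1.2).astype(int)]=col
        b=np.zeros((300,300,3),np.uint8); b[np.clip(290-P[:,2]*1.2,0,299).astype(int),(150+(P[:,0]-cx)*1.2).astype(int)]=col
        im+= [np.vstack([a,b])]
    W.append(np.hstack(im))
for i,w in enumerate(W): cv2.imwrite(f"pics/o{i}.png",w[:,:,::-1])
cv2.imwrite("pics/oo.png",cv2.resize(np.vstack([np.hstack(W[:2])]),(800,400))[:,:,::-1])
cv2.imwrite("pics/oo2.png",cv2.resize(np.vstack([np.hstack(W[2:])]),(800,400))[:,:,::-1])
```

```text
scene table z 0.1315818346965898 1.7997782426666384
top table z 1.0470335454083397 2.221482201337423
```

View pics/oo.png

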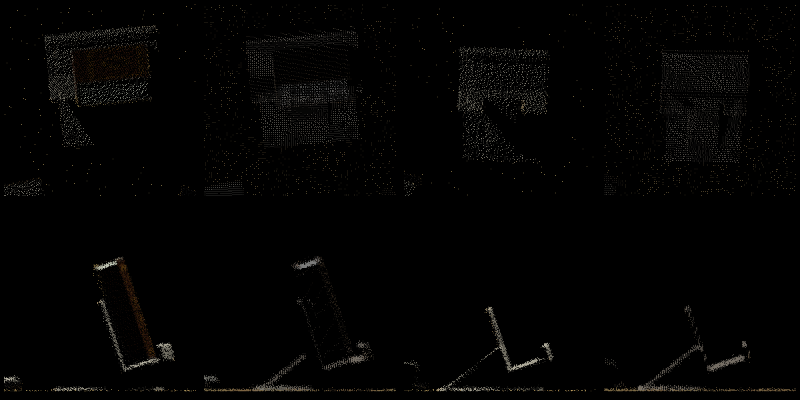

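View pics/oo2.png

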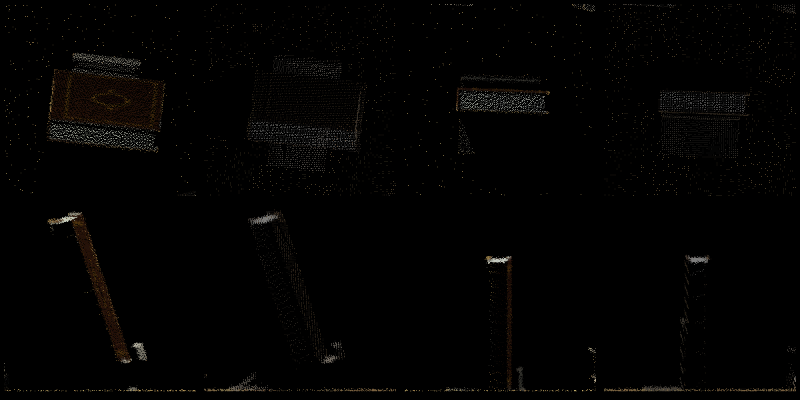

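```bash
cat > fit.py <<'E'
from h import *
from scipy.optimize import least_squares
from scipy.spatial.transform import Rotation as Ro
TH=0.32; Rl=Ro.from_euler('y',-TH).as_matrix()   # lean to -x
def sdf(P,c,h,R=np.eye(3)):
    q=abs((P-c)@R)-h; return np.linalg.norm(np.maximum(q,0),axis=1)+np.minimum(q.max(1),0)
EAS=dict(large_easel=(140,90),medium_easel=(110,80),small_easel=(85,70))
BK=dict(large_book=(140,30,195),medium_book=(115,28,165),small_book=(95,32,135))
corner=np.array([20,0,30.])
def easel_sd(P,name,t=4):
    w,b=EAS[name]; f=lambda x0,x1,z0,z1: sdf(P,corner+Rl@[(x0+x1)/2,0,(z0+z1)/2],np.array([(x1-x0)/2,w/2,(z1-z0)/2]),Rl)
    return np.min([f(-t,0,-t,b),f(-t,48+t,-t,0),f(48,48+t,-t,15)],0)
def book_sd(P,name,tilt=True,z0=0.):
    w,t,h=BK[name]; R=Rl if tilt else np.eye(3)
    return sdf(P-[0,0,z0],R@[0,0,h/2],np.array([t/2,w/2,h/2]),R)
def loc(P,q): 
    c,s=np.cos(q[2]),np.sin(q[2]); D=P-[q[0],q[1],0]; return np.c_[D[:,0]*c+D[:,1]*s,-D[:,0]*s+D[:,1]*c,P[:,2]]
def pts(ps,cx,cy,r=115,zmin=25,zmax=270,ymin=None,names=None):
    out=[]
    for n in (names or ps):
        P=cloud(ps[n]).reshape(-1,3); m=(np.hypot(P[:,0]-cx,P[:,1]-cy)<r)&(P[:,2]>zmin)&(P[:,2]<zmax); Q=P[m]
        if len(Q)>4000: Q=Q[np.random.default_rng(0).choice(len(Q),4000,False)]
        out.append(Q)
    return out
def run(fun,q0,fs=2.):
    return least_squares(fun,q0,loss='soft_l1',f_scale=fs,x_scale=[10,10,.1]*(len(q0)//3))
def fit_easel_book(PP,easel,book,q0):
    P=np.vstack(PP)
    def f(q):
        e=easel_sd(loc(P,q[:3]),easel)
        if book is None: return np.clip(abs(e),0,15)
        b=book_sd(loc(P,q[3:]),book,True,35-0.)
        return np.clip(np.minimum(abs(e),abs(b)),0,15)
    if book is None: q=np.array(q0,float)
    else:
        x,y,a=q0; q=np.array([x,y,a,x+35*np.cos(a),y+35*np.sin(a),a])
    r=run(f,q); return r.x, np.median(np.abs(r.fun))
def rel(e,b):
    return loc(np.array([[b[0],b[1],0]]),e)[0][:2], b[2]-e[2]
E
python3 - <<'E'
from fit import *
import pickle
ps=pickle.load(open("ps0.pkl","rb"))
for nm,bk,c,r in [("large_easel","small_book",(545,-100),100),("medium_easel",None,(525,-330),95),("small_easel","large_book",(515,335),115)]:
  for names in (["scene"],["top"],["scene","top"]):
    PP=pts(ps,*c,r=r,names=names)
    best=min((fit_easel_book(PP,nm,bk,(c[0],c[1],a))+(a,) for a in (-.2,-.1,0,.1,.2)),key=lambda z:z[1])
    q=best[0]; print(nm,names,q[:3].round(3),"book",q[3:].round(3), rel(q[:3],q[3:]) if bk else "",round(best[1],2))
# medium book
def f(q): return np.clip(abs(book_sd(loc(P,q),"medium_book",False,4.)),0,15)
for names in (["scene"],["top"],["scene","top"]):
    P=np.vstack(pts(ps,568,120,r=80,zmin=40,names=names))
    b=min((run(f,np.array([568,120,a])) for a in (-.2,0,.2)),key=lambda z:z.cost); print("medium",names,b.x.round(3),np.median(b.fun))
E
```

```text
large_easel ['scene'] [ 5.61982e+02 -1.07732e+02  1.07000e-01] book [ 5.97303e+02 -1.13376e+02  9.80000e-02] (array([34.5198268 , -9.36959713]), np.float64(-0.008324127740971077)) 0.75
large_easel ['top'] [ 5.59757e+02 -1.07642e+02  9.40000e-02] book [ 5.97031e+02 -1.13092e+02  9.90000e-02] (array([36.60238621, -8.90795224]), np.float64(0.005157181144733972)) 1.13
large_easel ['scene', 'top'] [ 5.61318e+02 -1.07739e+02  1.02000e-01] book [ 5.97265e+02 -1.13354e+02  9.80000e-02] (array([35.18604857, -9.25405214]), np.float64(-0.00466523726151101)) 0.86
medium_easel ['scene'] [ 5.17908e+02 -3.33490e+02 -3.70000e-02] book []  0.78
medium_easel ['top'] [ 5.15152e+02 -3.35648e+02 -3.70000e-02] book []  1.29
medium_easel ['scene', 'top'] [ 5.17000e+02 -3.33678e+02 -3.70000e-02] book []  1.1
small_easel ['scene'] [ 5.04430e+02  3.34507e+02 -1.06000e-01] book [ 5.36698e+02  3.24681e+02 -1.08000e-01] (array([33.12800356, -6.34986522]), np.float64(-0.001850126626939036)) 0.77
small_easel ['top'] [ 5.02739e+02  3.32741e+02 -1.06000e-01] book [ 5.36943e+02  3.27723e+02 -1.15000e-01] (array([34.54315987, -1.36763135]), np.float64(-0.009013324441094844)) 0.99
small_easel ['scene', 'top'] [ 5.03728e+02  3.33035e+02 -1.09000e-01] book [ 5.36962e+02  3.27381e+02 -1.10000e-01] (array([33.65233563, -1.99956939]), np.float64(-0.0007794849130359494)) 0.88
medium ['scene'] [ 5.67912e+02  1.20854e+02 -3.90000e-02] 0.5905127908136674
medium ['top'] [ 5.65773e+02  1.24606e+02 -2.80000e-02] 1.7891140468032045
medium ['scene', 'top'] [ 5.67590e+02  1.21151e+02 -4.00000e-02] 0.7515485642406561
```

```bash
cat > plan.py <<'E'
import numpy as np, json, os
# commanded pose tracking: cmd.json [x,y,z,yaw]
def cmd(): return json.load(open("cmd.json"))
def rows(targets,c=None):
    """targets: list of (x,y,z,yaw,open_mm) world TCP -> prints rounded rows"""
    c=c or cmd(); x0,y0,z0,p=c; out=[]
    for (x,y,z,yaw,o) in targets:
        dx,dy=x-x0,y-y0
        tx=dx*np.cos(p)+dy*np.sin(p); ty=dx*np.sin(p)-dy*np.cos(p)
        out.append("%.3f %.3f %.3f %.1f %.3f"%(tx/1e3,ty/1e3,-(z-z0)/1e3,-np.degrees(yaw-p),o/1e3))
    print("; ".join(out))
def apply(row,c=None):
    """advance tracked pose by the final row of a move"""
    c=c or cmd(); x0,y0,z0,p=c; tx,ty,tz,t,_=map(float,row.split()); tx*=1e3;ty*=1e3
    n=[x0+tx*np.cos(p)+ty*np.sin(p),y0+tx*np.sin(p)-ty*np.cos(p),z0-tz*1e3,p-np.radians(t)]
    json.dump(n,open("cmd.json","w")); print("cmd now",np.round(n,3)); return n
def L(frame,lx,ly):
    x,y,a=frame; return x+lx*np.cos(a)-ly*np.sin(a), y+lx*np.sin(a)+ly*np.cos(a)
def lerp(a,b,n): return [tuple(np.array(a)+(np.array(b)-np.array(a))*(i+1)/n) for i in range(n)]
E
python3 - <<'E'
from plan import *
json.dump([264.31,593.85,231.313,2.72279],open("cmd.json","w"))
b=(597.27,-113.35,.098); g=L(b,-34.6,0); yaw=.098+np.pi/2
print(g,yaw)
rows([(264.31,593.85,290,2.7228,85)]+lerp((264.31,593.85,310,2.7228,85),(*g,310,yaw,85),13))
E
```

```text
(np.float64(562.8360162678192), np.float64(-116.73537506517573)) 1.6687963267948966
0.000 0.000 -0.059 -0.0 0.085; -0.043 -0.041 -0.079 4.6 0.085; -0.086 -0.081 -0.079 9.3 0.085; -0.130 -0.122 -0.079 13.9 0.085; -0.173 -0.162 -0.079 18.6 0.085; -0.216 -0.203 -0.079 23.2 0.085; -0.259 -0.244 -0.079 27.9 0.085; -0.302 -0.284 -0.079 32.5 0.085; -0.346 -0.325 -0.079 37.2 0.085; -0.389 -0.365 -0.079 41.8 0.085; -0.432 -0.406 -0.079 46.5 0.085; -0.475 -0.447 -0.079 51.1 0.085; -0.518 -0.487 -0.079 55.7 0.085; -0.562 -0.528 -0.079 60.4 0.085
```

Request:
drive_tool(deltas="0 0 -0.059 0 0.085; -0.043 -0.041 -0.079 4.6 0.085; -0.086 -0.081 -0.079 9.3 0.085; -0.130 -0.122 -0.079 14 0.085; -0.173 -0.162 -0.079 18.6 0.085; -0.216 -0.203 -0.079 23.2 0.085; -0.259 -0.244 -0.079 28 0.085; -0.302 -0.284 -0.079 32.5 0.085; -0.346 -0.325 -0.079 37 0.085; -0.389 -0.365 -0.079 42 0.085; -0.432 -0.406 -0.079 46.5 0.085; -0.475 -0.447 -0.079 51 0.085")

```text
clock: 3.15
eef_pos: [517.1, -9.3, 310.6]
tool_rot: [3.14, -0.0, 1.831]
force: [0.3, 1.1, -0.2]
width: 85.0
```

Run:
```python
from plan import *
apply("-0.475 -0.447 -0.079 51 0.085")
b=(597.27,-113.35,.098); yaw=.098+np.pi/2
g=L(b,-34.6,0)
rows([(540,-64,300,1.75,85),(*g,270,yaw,85),(*g,230,yaw,85),(*g,230,yaw,85)])
```

```text
cmd now [516.479  -7.685 310.313   1.833]
-0.060 0.008 0.010 4.7 0.085; -0.117 0.017 0.040 9.4 0.085; -0.117 0.017 0.080 9.4 0.085; -0.117 0.017 0.080 9.4 0.085
```

Request:
drive_tool(deltas="-0.060 0.008 0.010 4.7 0.085; -0.117 0.017 0.040 9.4 0.085; -0.117 0.017 0.080 9.4 0.085; -0.117 0.017 0.080 9.4 0.085")

```text
clock: 3.65
eef_pos: [561.0, -116.1, 227.6]
tool_rot: [-3.135, -0.002, 1.667]
force: [0.8, 0.9, 0.5]
width: 84.9
```

Run:
```python
from plan import *
from h import *
apply("-0.117 0.017 0.080 9.4 0.085")
p=snap("wrist","w1"); s=ctrl.read_state(); print(s["eef_pos"],s["tool_rot"],s["clock"])
from fit import *
P=cloud(p).reshape(-1,3); P=P[(P[:,2]>60)&(P[:,2]<185)&(np.hypot(P[:,0]-575,P[:,1]+110)<90)]
print(len(P))
f=lambda q: np.clip(abs(book_sd(loc(P,q),"small_book",True,35.)),0,15)
r=run(f,np.array([597.3,-113.4,.098])); print(r.x,np.median(r.fun))
```

```text
cmd now [ 563.19  -116.295  230.313    1.669]
[ 562.50016324 -115.69464922  229.6963442 ] [-3.13900496e+00 -1.16307658e-03  1.66886711e+00] 3.7
10621
[ 5.98410321e+02 -1.07135556e+02  1.00816726e-01] 1.9265518812979678
```

View pics/w1.png

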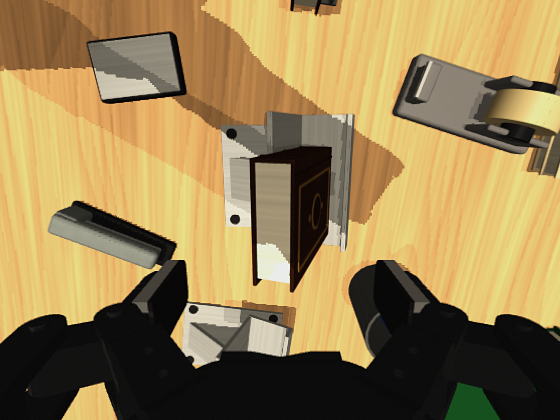

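The wrist view shows the small book's head at (275,215) midway between the fingers, with the easel behind it. I check the head extents before descending.

Run:
```python
from h import *; from fit import *
import pickle
ps=pickle.load(open("ps0.pkl","rb")); 
for n in ("scene","top","wrist"):
    p=ps[n] if n in ps else snap("wrist")
    P=cloud(p).reshape(-1,3); P=P[(P[:,2]>150)&(P[:,2]<180)&(np.hypot(P[:,0]-555,P[:,1]+115)<70)]
    l=loc(P,(597.27,-113.35,.098)); print(n,len(P),np.percentile(l,[1,99],axis=0).round(1).tolist())
```

```text
scene 752 [[-57.3, -45.2, 150.4], [-21.0, 48.0, 169.2]]
top 666 [[-58.3, -45.1, 151.5], [-22.9, 47.4, 169.8]]
wrist 6258 [[-56.1, -45.1, 151.3], [-20.9, 46.6, 168.4]]
```

Request:
drive_tool(deltas="0 0 0.050 0 0.085; 0 0 0.090 0 0.085; 0 0 0.109 0 0.085; 0 0 0.109 0 0.060; 0 0 0.109 0 0.050; 0 0 0.109 0 0.050")

```text
clock: 4.5
eef_pos: [564.3, -116.3, 123.0]
tool_rot: [3.139, 0.001, 1.669]
force: [-0.5, 0.4, 0.4]
width: 49.9
```

Run:
```python
from plan import *
from h import *
apply("0 0 0.109 0 0.050")
s=ctrl.read_state(); print(s["eef_pos"],s["width"],s["force"],s["clock"]); snap("wrist","w2")
# righting arc: pivot F local easel
b=(597.27,-113.35,.098)
t=32;H=135;d=25
import math
tg=[]
F=np.array([15.5*math.cos(.32)+0.5, 35+16*math.sin(.32)])  # front-bottom edge rel. book origin
n=7
for i in range(1,n+1):
    th=.32*(1-i/n); dd=d+3*i/n
    x=F[0]-t/2*math.cos(th)-(H-dd)*math.sin(th); z=F[1]-t/2*math.sin(th)+(H-dd)*math.cos(th)
    print(round(th,3),round(x,1),round(z,1))
    tg.append((*L(b,x,0),z-19,b[2]+np.pi/2,50-2*i if i<n else 36))
rows(tg)
```

```text
cmd now [ 563.19  -116.295  121.313    1.669]
[ 564.25827559 -116.27364748  122.96786073] 49.857973847209934 [-0.53738362  0.39424596  0.36749722] 4.5
0.274 -29.9 141.2
0.229 -25.1 142.7
0.183 -20.3 144.0
0.137 -15.4 145.1
0.091 -10.6 146.0
0.046 -5.7 146.6
0.0 -0.8 147.0
-0.000 0.004 -0.001 -0.0 0.048; -0.000 0.009 -0.002 -0.0 0.046; -0.000 0.014 -0.004 -0.0 0.044; -0.000 0.019 -0.005 -0.0 0.042; -0.000 0.024 -0.006 -0.0 0.040; -0.000 0.029 -0.006 -0.0 0.038; -0.000 0.033 -0.007 -0.0 0.036
```

View pics/w2.png

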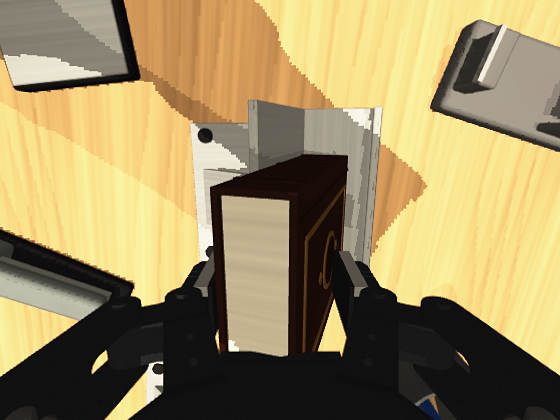

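The open fingers straddle the book, left finger at (205,280) and right at (350,280). Next I bring it upright and grip.

Request:
drive_tool(deltas="0 0.004 -0.001 0 0.048; 0 0.009 -0.002 0 0.046; 0 0.014 -0.004 0 0.044; 0 0.019 -0.005 0 0.042; 0 0.024 -0.006 0 0.040; 0 0.029 -0.006 0 0.038; 0 0.033 -0.007 0 0.035; 0 0.033 -0.007 0 0.020; 0 0.033 -0.007 0 0.020; 0 0.033 -0.007 0 0.020")

```text
clock: 5.8
eef_pos: [596.1, -113.1, 128.3]
tool_rot: [3.141, 0.0, 1.669]
force: [0.6, 1.3, -0.4]
width: 31.4
```

Run:
```python
from plan import *
from h import *
apply("0 0.033 -0.007 0 0.020")
s=ctrl.read_state(); print(s["eef_pos"],s["width"],s["force"],s["clock"]); snap("wrist","w3");snap("scene","s3")
```

```text
cmd now [ 596.032 -113.073  128.313    1.669]
[ 596.09611821 -113.07641192  128.30399717] 31.404573500314655 [ 0.56986018  1.33893148 -0.36768171] 5.8
```

View pics/w3.png

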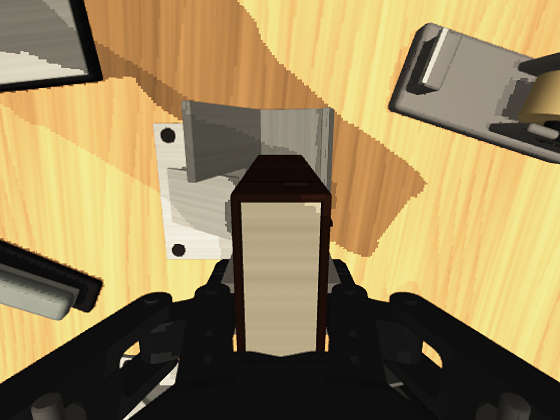

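View pics/s3.png

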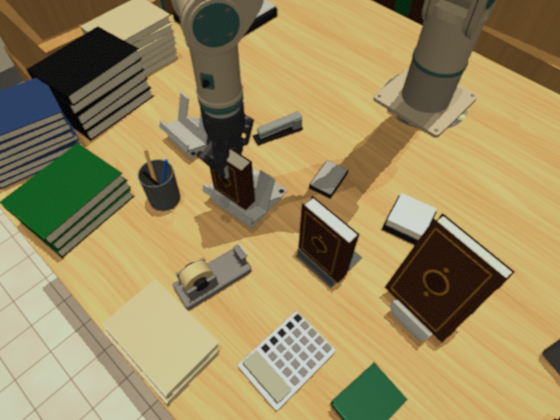

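The small book is upright and gripped square (head at (280,275) in the wrist view). Now I move it to the medium easel.

Run:
```python
from plan import *
E=(517.,-333.7,-.037); yaw=E[2]+np.pi/2; g=L(E,34.8,0); c=cmd()
rows([(c[0],c[1],160,c[3],20),(c[0],c[1],215,c[3],20)]+lerp((c[0],c[1],225,c[3],20),(*g,225,yaw,20),5)+[(*g,180,yaw,20),(*g,150,yaw,20),(*g,150,yaw,20)])
```

```text
0.000 0.000 -0.032 -0.0 0.020; 0.000 0.000 -0.087 -0.0 0.020; -0.043 -0.013 -0.097 1.5 0.020; -0.087 -0.026 -0.097 3.1 0.020; -0.130 -0.039 -0.097 4.6 0.020; -0.173 -0.053 -0.097 6.2 0.020; -0.217 -0.066 -0.097 7.7 0.020; -0.217 -0.066 -0.052 7.7 0.020; -0.217 -0.066 -0.022 7.7 0.020; -0.217 -0.066 -0.022 7.7 0.020
```

Request:
drive_tool(deltas="0 0 -0.032 0 0.020; 0 0 -0.087 0 0.020; -0.043 -0.013 -0.097 1.5 0.020; -0.087 -0.026 -0.097 3.1 0.020; -0.130 -0.039 -0.097 4.6 0.020; -0.173 -0.053 -0.097 6.2 0.020; -0.217 -0.066 -0.097 7.7 0.020; -0.217 -0.066 -0.052 7.7 0.020; -0.217 -0.066 -0.022 7.7 0.020; -0.217 -0.066 -0.022 7.7 0.020")

```text
clock: 7.15
eef_pos: [549.1, -333.7, 147.1]
tool_rot: [-3.135, -0.004, 1.534]
force: [0.6, 0.7, -2.2]
width: 31.7
```

Run:
```python
from plan import *
from h import *
apply("-0.217 -0.066 -0.022 7.7 0.020")
s=ctrl.read_state(); print(s["eef_pos"],s["width"],s["force"],s["clock"]); snap("wrist","w4")
from fit import *
ps={n:snap(n,n+"4") for n in ("scene","top")}
# upright book bottom z and offsets from scene
E=(517.,-333.7,-.037)
for n in ps:
    P=cloud(ps[n]).reshape(-1,3); l=loc(P,E); m=(abs(l[:,0]-35)<40)&(abs(l[:,1])<75)&(l[:,2]>25)&(l[:,2]<165)
    l=l[m]; col=ps[n]["color"].reshape(-1,3)[m].astype(int)
    d=(col.sum(1)<200)&(l[:,0]>35)&(l[:,0]<60)&(l[:,2]<150)
    q=l[d]; print(n,len(q),np.percentile(q,[1,5,50,95,99],axis=0).round(1).tolist())
```

```text
cmd now [ 551.539 -335.481  150.313    1.534]
[ 549.1282487  -333.73419857  147.07153456] 31.6643270019668 [ 0.64328524  0.69332143 -2.15312014] 7.15
scene 623 [[35.6, -42.4, 60.8], [37.9, -35.3, 66.1], [49.2, 20.5, 105.6], [50.7, 48.2, 144.3], [51.5, 49.4, 148.0]]
top 85 [[35.1, 30.0, 36.5], [35.6, 36.5, 37.1], [42.8, 45.8, 100.9], [56.0, 47.5, 146.6], [59.6, 52.8, 149.7]]
```

View pics/scene4.png

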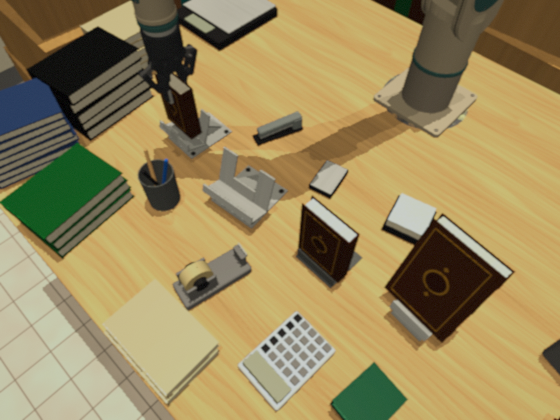

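View pics/w4.png

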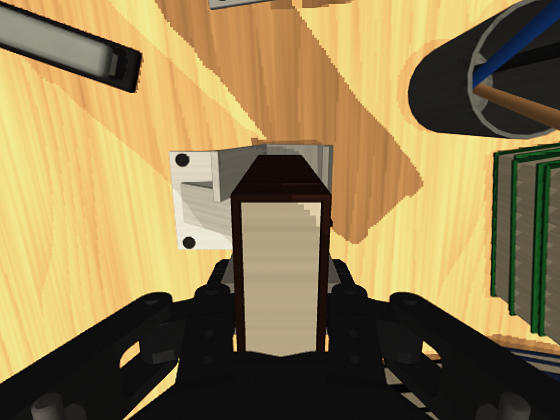

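Request:
drive_tool(deltas="0 0 0.008 0 0.020; 0 0 0.014 0 0.020; 0 0 0.018 0 0.020; 0 0 0.020 0 0.020; 0 0 0.021 0 0.020; 0 0 0.021 0 0.020")

```text
clock: 8.05
eef_pos: [551.5, -335.6, 129.3]
tool_rot: [3.142, 0.0, 1.534]
force: [0.1, -0.6, -2.8]
width: 31.3
```

Request:
drive_tool(deltas="0 0 0.001 0 0.020; 0 0 0.002 0 0.020; 0 0 0.003 0 0.020; 0 0 0.003 0 0.020")

```text
clock: 8.55
eef_pos: [551.7, -335.8, 128.1]
tool_rot: [3.14, 0.0, 1.534]
force: [-2.2, 1.4, 8.5]
width: 31.4
```

Request:
drive_tool(deltas="0 0 -0.002 0 0.034; 0 -0.004 -0.002 0 0.037; 0 -0.009 -0.001 0 0.039; 0 -0.014 -0.001 0 0.041; 0 -0.019 0 0 0.043; 0 -0.024 0.002 0 0.045; 0 -0.029 0.004 0 0.047; 0 -0.034 0.005 0 0.049; 0 -0.036 0.005 0 0.050; 0 -0.036 0.005 0 0.060; 0 -0.034 0.005 0 0.075; 0 -0.034 0.005 0 0.085")

```text
clock: 10.05
eef_pos: [518.1, -334.2, 121.3]
tool_rot: [3.141, 0.0, 1.535]
force: [-0.7, -0.9, 0.3]
width: 85.0
```

Run:
```python
from plan import *
from h import *
for r in ("0 0 0.021 0 0","0 0 0.003 0 0","0 -0.034 0.005 0 0.085"): apply(r)
s=ctrl.read_state(); print(s["eef_pos"],s["width"],s["force"],s["clock"]); snap("wrist","w5")
```

```text
cmd now [ 551.539 -335.481  129.313    1.534]
cmd now [ 551.539 -335.481  126.313    1.534]
cmd now [ 517.562 -334.237  121.313    1.534]
[ 518.07311578 -334.16665669  121.29746606] 85.01200475970964 [-0.71348728 -0.9186372   0.29552494] 10.05
```

View pics/w5.png

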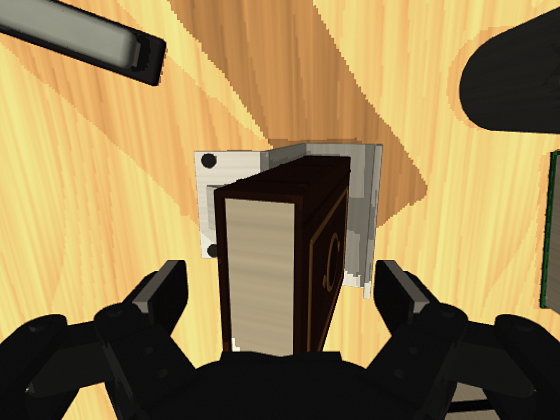

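Parked: the small book leans on the medium easel, back against it, with clear gaps to both fingers. Next is the large book.

Run:
```python
from plan import *
b=(536.96,327.4,-.110); yaw=b[2]+np.pi/2; g=L(b,-52.5,0); c=cmd(); print(g)
rows([(c[0],c[1],180,c[3],85),(c[0],c[1],242,c[3],85)]+lerp((c[0],c[1],310,c[3],85),(*g,310,yaw,85),12)[:10])
```

```text
(np.float64(484.77730485727346), np.float64(333.16336079395165))
0.000 0.000 -0.059 -0.0 0.085; 0.000 0.000 -0.121 -0.0 0.085; 0.055 -0.005 -0.189 0.4 0.085; 0.111 -0.010 -0.189 0.7 0.085; 0.166 -0.014 -0.189 1.1 0.085; 0.222 -0.019 -0.189 1.4 0.085; 0.277 -0.024 -0.189 1.8 0.085; 0.333 -0.029 -0.189 2.1 0.085; 0.388 -0.033 -0.189 2.5 0.085; 0.444 -0.038 -0.189 2.8 0.085; 0.499 -0.043 -0.189 3.2 0.085; 0.555 -0.048 -0.189 3.5 0.085
```

Request:
drive_tool(deltas="0 0 -0.059 0 0.085; 0 0 -0.121 0 0.085; 0.055 -0.005 -0.189 0.4 0.085; 0.111 -0.010 -0.189 0.7 0.085; 0.166 -0.014 -0.189 1 0.085; 0.222 -0.019 -0.189 1.4 0.085; 0.277 -0.024 -0.189 1.8 0.085; 0.333 -0.029 -0.189 2 0.085; 0.388 -0.033 -0.189 2.5 0.085; 0.444 -0.038 -0.189 2.8 0.085; 0.499 -0.043 -0.189 3.2 0.085; 0.555 -0.048 -0.189 3.5 0.085")

```text
clock: 11.6
eef_pos: [489.6, 223.9, 310.5]
tool_rot: [3.141, -0.0, 1.473]
force: [1.7, 0.2, -0.6]
width: 85.1
```

Run:
```python
from plan import *
from h import *
from fit import *
import pickle
apply("0.555 -0.048 -0.189 3.5 0.085")
s=ctrl.read_state(); print(s["eef_pos"],s["width"],s["force"],s["clock"])
ps={"scene":snap("scene","s6"),"top":snap("top","t6")}; pickle.dump(ps,open("ps6.pkl","wb"))
for nm,bk,c,r,a in [("large_easel",None,(550,-100),100,.1),("medium_easel","small_book",(520,-333),95,-.04)]:
  for names in (["scene"],["top"],["scene","top"]):
    q,e=fit_easel_book(pts(ps,*c,r=r,names=names),nm,bk,(c[0],c[1],a))
    print(nm,names,q[:3].round(3),"book",q[3:].round(3), rel(q[:3],q[3:]) if bk else "",round(e,2))
p=snap("wrist","w6")
b=(536.96,327.4,-.110)
for n,p in (("wrist",p),("scene",ps["scene"]),("top",pickle.load(open("ps0.pkl","rb"))["top"])):
    P=cloud(p).reshape(-1,3); P=P[(P[:,2]>208)&(P[:,2]<240)&(np.hypot(P[:,0]-480,P[:,1]-333)<95)]
    l=loc(P,b); print(n,len(P),np.percentile(l,[1,99],axis=0).round(1).tolist())
yaw=b[2]+np.pi/2; g=L(b,-52.5,0)
rows([(*g,270,yaw,85),(*g,250,yaw,85)])
```

```text
cmd now [489.889 222.147 310.313   1.473]
[489.63953651 223.86641158 310.53515171] 85.13868372813121 [ 1.67681083  0.16520676 -0.62814986] 11.6
large_easel ['scene'] [ 5.61214e+02 -1.07415e+02  9.60000e-02] book []  0.81
large_easel ['top'] [ 5.59202e+02 -1.08042e+02  9.70000e-02] book []  1.33
large_easel ['scene', 'top'] [ 5.60691e+02 -1.07531e+02  9.60000e-02] book []  0.95
medium_easel ['scene'] [ 5.18599e+02 -3.33109e+02 -3.00000e-02] book [ 5.52972e+02 -3.36313e+02 -3.40000e-02] (array([34.45325696, -2.17578041]), np.float64(-0.004320733381589975)) 0.81
medium_easel ['top'] [ 5.15932e+02 -3.35964e+02 -3.40000e-02] book [ 5.52302e+02 -3.37051e+02 -3.90000e-02] (array([36.386029  ,  0.15352172]), np.float64(-0.0053132861083633465)) 1.07
medium_easel ['scene', 'top'] [ 5.17837e+02 -3.32838e+02 -3.60000e-02] book [ 5.52796e+02 -3.36499e+02 -3.50000e-02] (array([35.06826159, -2.40332129]), np.float64(0.0011432516237736973)) 0.97
wrist 8287 [[-73.6, -69.6, 208.9], [-40.6, 43.1, 224.7]]
scene 1876 [[-75.4, -70.8, 208.4], [-41.2, 65.0, 225.3]]
top 1097 [[-74.9, -72.8, 208.9], [-41.7, 65.5, 226.6]]
0.110 -0.016 0.040 0.7 0.085; 0.110 -0.016 0.060 0.7 0.085
```

View pics/s6.png

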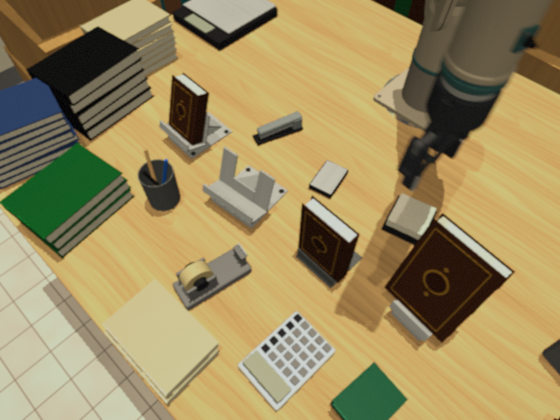

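The small book now stands on the medium easel at (190,110). The large book's centre comes out at about y=325, so I correct for that and descend.

Run:
```python
from plan import *
import math
b=(537,325,-.109); yaw=b[2]+np.pi/2; g=L(b,-52.5,0); c=cmd()
rows(lerp((*c,85),(*g,290,yaw,85),2)+[(*g,240,yaw,85),(*g,200,yaw,85),(*g,175,yaw,85),(*g,175,yaw,65),(*g,175,yaw,50),(*g,175,yaw,50)])
t=30;H=195;d=28
F=np.array([t/2*math.cos(.32)+.5,35+t/2*math.sin(.32)]); n=10; tg=[]
for i in range(1,n+1):
    th=.32*(1-i/n)
    x=F[0]-t/2*math.cos(th)-(H-d)*math.sin(th); z=F[1]-t/2*math.sin(th)+(H-d)*math.cos(th)
    tg.append((*L(b,x,0),z-19,yaw,50-1.5*i if i<n else 33))
rows(tg,[*g,175,yaw])
```

```text
0.054 -0.008 0.010 0.3 0.085; 0.108 -0.016 0.020 0.6 0.085; 0.108 -0.016 0.070 0.6 0.085; 0.108 -0.016 0.110 0.6 0.085; 0.108 -0.016 0.135 0.6 0.085; 0.108 -0.016 0.135 0.6 0.065; 0.108 -0.016 0.135 0.6 0.050; 0.108 -0.016 0.135 0.6 0.050
0.000 0.005 -0.002 -0.0 0.049; 0.000 0.010 -0.003 -0.0 0.047; -0.000 0.016 -0.005 -0.0 0.045; 0.000 0.021 -0.007 -0.0 0.044; -0.000 0.026 -0.008 -0.0 0.043; -0.000 0.031 -0.009 -0.0 0.041; 0.000 0.036 -0.011 -0.0 0.040; -0.000 0.042 -0.011 -0.0 0.038; -0.000 0.047 -0.012 -0.0 0.036; 0.000 0.052 -0.013 -0.0 0.033
```

Request:
drive_tool(deltas="0.054 -0.008 0.010 0.3 0.085; 0.108 -0.016 0.020 0.6 0.085; 0.108 -0.016 0.070 0.6 0.085; 0.108 -0.016 0.110 0.6 0.085; 0.108 -0.016 0.135 0.6 0.085; 0.108 -0.016 0.135 0.6 0.065; 0.108 -0.016 0.135 0.6 0.050; 0.108 -0.016 0.135 0.6 0.050")

```text
clock: 12.75
eef_pos: [485.5, 331.3, 176.8]
tool_rot: [3.14, -0.002, 1.462]
force: [0.1, -1.1, 0.7]
width: 50.0
```

Run:
```python
from plan import *
from h import *
apply("0.108 -0.016 0.135 0.6 0.050")
s=ctrl.read_state(); print(s["eef_pos"],s["width"],s["force"],s["clock"]); snap("wrist","w7")
```

```text
cmd now [484.496 331.192 175.313   1.463]
[485.52526436 331.30723081 176.8265894 ] 50.019138806744984 [ 0.11997741 -1.13399971  0.68081157] 12.75
```

View pics/w7.png

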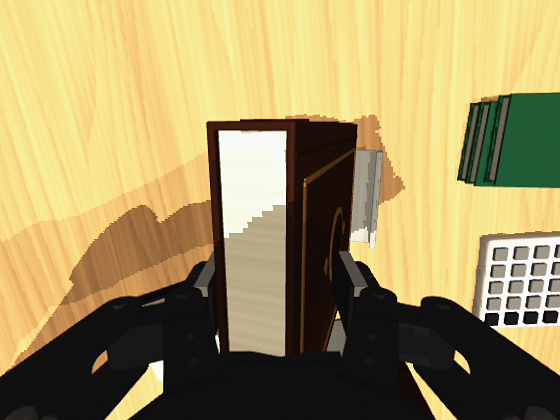

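The fingers straddle the large book's head at (250,240). I bring it upright and grip.

Request:
drive_tool(deltas="0 0.005 -0.002 0 0.049; 0 0.010 -0.003 0 0.047; 0 0.016 -0.005 0 0.045; 0 0.021 -0.007 0 0.044; 0 0.026 -0.008 0 0.043; 0 0.031 -0.009 0 0.041; 0 0.036 -0.011 0 0.040; 0 0.042 -0.011 0 0.038; 0 0.047 -0.012 0 0.036; 0 0.052 -0.013 0 0.033; 0 0.052 -0.013 0 0.018; 0 0.052 -0.013 0 0.018")

```text
clock: 14.3
eef_pos: [536.8, 325.4, 188.5]
tool_rot: [3.14, -0.0, 1.462]
force: [-0.6, -0.8, 0.9]
width: 29.3
```

Request:
drive_tool(deltas="0 0 0 0 0.018; 0 0 0 0 0.018")

```text
clock: 14.55
eef_pos: [536.6, 325.5, 188.5]
tool_rot: [3.141, -0.0, 1.463]
force: [-0.1, -0.4, 1.4]
width: 29.3
```

Run:
```python
from plan import *
from h import *
apply("0 0.052 -0.013 0 0.018")
s=ctrl.read_state(); print(s["eef_pos"],s["width"],s["force"],s["clock"]); snap("wrist","w8")
```

```text
cmd now [536.192 325.58  188.313   1.463]
[536.56687351 325.49812242 188.49406019] 29.29860674919227 [-0.08316042 -0.40824533  1.42482787] 14.55
```

View pics/w8.png

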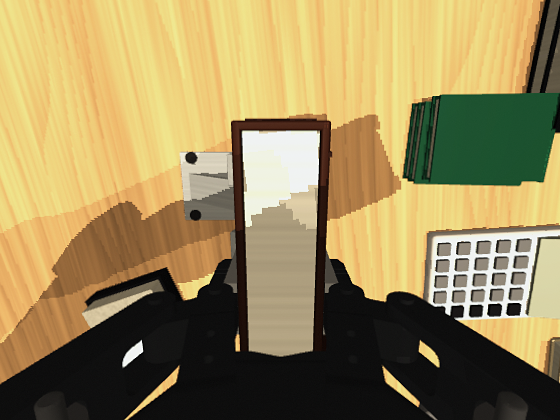

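Run:
```python
from plan import *
E=(561,-107.5,.097); yaw=E[2]+np.pi/2; g=L(E,34,0); c=cmd(); print(g)
rows([(c[0],c[1],210,c[3],18),(c[0],c[1],270,c[3],18),(c[0],c[1],325,c[3],18),(c[0],c[1],350,c[3],18)])
rows(lerp((c[0],c[1],350,c[3],18),(*g,350,yaw,18),9)+[(*g,350,yaw,18),(*g,350,yaw,18)],[c[0],c[1],350.313,c[3]])
```

```text
(np.float64(594.8401723771533), np.float64(-104.20716938113192))
0.000 0.000 -0.022 -0.0 0.018; 0.000 0.000 -0.082 -0.0 0.018; 0.000 0.000 -0.137 -0.0 0.018; 0.000 0.000 -0.162 -0.0 0.018
-0.047 0.012 0.000 -1.3 0.018; -0.094 0.023 0.000 -2.6 0.018; -0.140 0.035 0.000 -3.9 0.018; -0.187 0.047 0.000 -5.2 0.018; -0.234 0.058 0.000 -6.5 0.018; -0.281 0.070 0.000 -7.8 0.018; -0.327 0.081 0.000 -9.1 0.018; -0.374 0.093 0.000 -10.4 0.018; -0.421 0.105 0.000 -11.8 0.018; -0.421 0.105 0.000 -11.8 0.018; -0.421 0.105 0.000 -11.8 0.018
```

Request:
drive_tool(deltas="0 0 -0.022 0 0.018; 0 0 -0.082 0 0.018; 0 0 -0.137 0 0.018; 0 0 -0.162 0 0.018; 0 0 -0.162 0 0.018")

```text
clock: 15.22
eef_pos: [536.1, 326.0, 351.0]
tool_rot: [3.141, -0.001, 1.463]
force: [0.2, -0.5, -5.7]
width: 29.4
```

Request:
drive_tool(deltas="-0.040 0.010 0 -1.3 0.018; -0.090 0.022 0 -2.6 0.018; -0.140 0.035 0 -3.9 0.018; -0.187 0.047 0 -5.2 0.018; -0.234 0.058 0 -6.5 0.018; -0.281 0.070 0 -7.8 0.018; -0.327 0.081 0 -9.1 0.018; -0.374 0.093 0 -10.4 0.018; -0.421 0.105 0 -11.8 0.018; -0.421 0.105 0.050 -11.8 0.018; -0.421 0.105 0.100 -11.8 0.018; -0.421 0.105 0.120 -11.8 0.018")

```text
clock: 16.73
eef_pos: [590.6, -102.7, 223.9]
tool_rot: [-3.13, -0.004, 1.668]
force: [0.7, 0.4, -4.6]
width: 29.7
```

Run:
```python
from plan import *
from h import *
from fit import *
for r in ("0 0 -0.162 0 0.018","-0.421 0.105 0.120 -11.8 0.018"): apply(r)
s=ctrl.read_state(); print(s["eef_pos"],s["width"],s["force"],s["clock"])
p=snap("scene","s9"); E=(561,-107.5,.097)
P=cloud(p).reshape(-1,3); l=loc(P,E); m=(abs(l[:,0]-42)<17)&(abs(l[:,1])<110)&(l[:,2]>75)&(l[:,2]<255)
col=p["color"].reshape(-1,3)[m].astype(int); l=l[m]
for z in range(80,250,20):
    k=(abs(l[:,2]-z)<10)
    if k.sum()>20: print(z,k.sum(),np.percentile(l[k],[1,50,99],axis=0)[:,:2].round(1).tolist())
```

```text
cmd now [536.192 325.58  350.313   1.463]
cmd now [ 595.143 -104.293  230.313    1.669]
[ 590.6453415  -102.73085304  223.88434742] 29.699334984280853 [ 0.70658263  0.43991097 -4.58794442] 16.725
80 202 [[26.5, -67.5], [43.1, 14.6], [44.8, 70.7]]
100 294 [[26.3, -67.0], [43.4, 12.9], [44.8, 71.1]]
120 313 [[27.4, -67.0], [43.6, 12.3], [45.1, 70.7]]
140 327 [[26.6, -68.5], [43.9, 11.3], [45.4, 71.0]]
160 340 [[26.7, -67.3], [44.4, 15.8], [46.2, 70.9]]
180 375 [[26.0, -67.8], [44.7, 13.7], [46.7, 71.2]]
200 406 [[27.5, -66.1], [44.7, 13.4], [46.3, 71.0]]
220 310 [[26.6, -67.4], [44.9, 34.3], [49.5, 71.2]]
240 311 [[26.2, -3.2], [45.4, 39.8], [58.8, 72.0]]
```

View pics/s9.png

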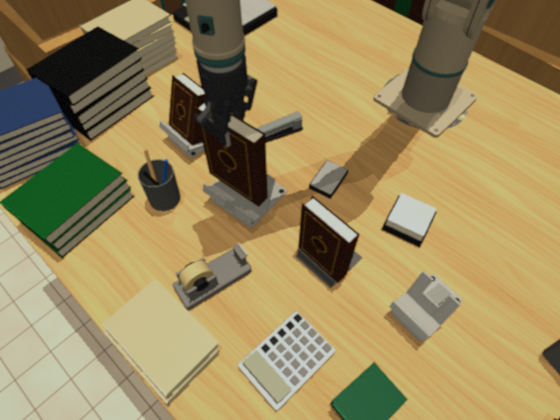

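Request:
drive_tool(deltas="0 0 0.012 0 0.018; 0 0 0.024 0 0.018; 0 0 0.034 0 0.018; 0 0 0.038 0 0.018; 0 0 0.040 0 0.018; 0 0 0.041 0 0.018; 0 0 0.041 0 0.018")

```text
clock: 17.65
eef_pos: [595.3, -104.3, 189.6]
tool_rot: [3.141, 0.0, 1.669]
force: [-0.9, 0.9, -6.5]
width: 29.1
```

Request:
drive_tool(deltas="0 0 0.001 0 0.018; 0 0 0.002 0 0.018; 0 0 0.003 0 0.018; 0 0 0.003 0 0.018")

```text
clock: 18.15
eef_pos: [595.6, -105.1, 188.9]
tool_rot: [3.139, 0.0, 1.668]
force: [-4.1, -0.5, 12.1]
width: 29.5
```

Request:
drive_tool(deltas="0 0 -0.002 0 0.032; 0 -0.005 -0.002 0 0.036; 0 -0.010 -0.001 0 0.038; 0 -0.015 -0.001 0 0.040; 0 -0.020 0 0 0.041; 0 -0.025 0.001 0 0.042; 0 -0.031 0.003 0 0.043; 0 -0.036 0.005 0 0.044; 0 -0.042 0.007 0 0.046; 0 -0.047 0.009 0 0.048; 0 -0.052 0.010 0 0.050; 0 -0.054 0.011 0 0.050")

```text
clock: 19.65
eef_pos: [541.5, -109.7, 175.5]
tool_rot: [3.141, 0.0, 1.668]
force: [0.2, 0.2, 0.3]
width: 49.9
```

Request:
drive_tool(deltas="0 0 0 0 0.055; 0 0 0 0 0.070; 0 0.002 0 0 0.085; 0 0.002 0 0 0.085")

```text
clock: 20.15
eef_pos: [543.8, -109.3, 175.3]
tool_rot: [3.141, 0.0, 1.669]
force: [-0.6, -0.4, 0.6]
width: 85.1
```

Run:
```python
from plan import *
from h import *
for r in ("0 0 0.041 0 0","0 0 0.003 0 0","0 -0.054 0.011 0 0","0 .002 0 0 0"): apply(r)
s=ctrl.read_state(); print(s["eef_pos"],s["width"],s["force"],s["clock"]); snap("wrist","w10")
```

```text
cmd now [ 595.143 -104.293  189.313    1.669]
cmd now [ 595.143 -104.293  186.313    1.669]
cmd now [ 541.401 -109.567  175.313    1.669]
cmd now [ 543.392 -109.371  175.313    1.669]
[ 543.7614785  -109.3313826   175.31309465] 85.06210671130586 [-0.59874668 -0.40011946  0.61465786] 20.15
```

View pics/w10.png

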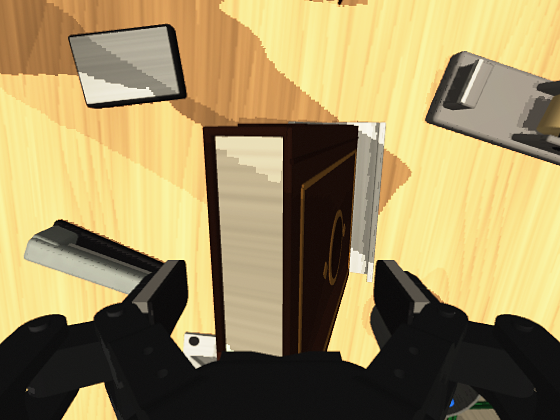

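The large book leans back on the large easel with both fingers free of it. I retreat and go to the small book.

Run:
```python
from plan import *
b=(552.8,-336.5,-.036); yaw=b[2]+np.pi/2; g=L(b,-34.6,0); c=cmd()
rows([(c[0],c[1],235,c[3],85),(c[0],c[1],285,c[3],85)]+lerp((c[0],c[1],300,c[3],85),(*g,300,yaw,85),5)+[(*g,270,yaw,85),(*g,240,yaw,85),(*g,240,yaw,85)])
```

```text
0.000 0.000 -0.060 -0.0 0.085; 0.000 0.000 -0.110 -0.0 0.085; -0.044 -0.009 -0.125 1.5 0.085; -0.089 -0.019 -0.125 3.1 0.085; -0.133 -0.028 -0.125 4.6 0.085; -0.178 -0.038 -0.125 6.1 0.085; -0.222 -0.047 -0.125 7.7 0.085; -0.222 -0.047 -0.095 7.7 0.085; -0.222 -0.047 -0.065 7.7 0.085; -0.222 -0.047 -0.065 7.7 0.085
```

Request:
drive_tool(deltas="0 0 -0.060 0 0.085; 0 0 -0.110 0 0.085; -0.044 -0.009 -0.125 1.5 0.085; -0.089 -0.019 -0.125 3 0.085; -0.133 -0.028 -0.125 4.6 0.085; -0.178 -0.038 -0.125 6 0.085; -0.222 -0.047 -0.125 7.7 0.085; -0.222 -0.047 -0.095 7.7 0.085; -0.222 -0.047 -0.065 7.7 0.085; -0.222 -0.047 -0.065 7.7 0.085")

```text
clock: 21.45
eef_pos: [517.0, -333.8, 238.1]
tool_rot: [-3.137, -0.003, 1.534]
force: [-0.3, 0.4, 1.3]
width: 85.1
```

Run:
```python
from plan import *
from h import *
from fit import *
import pickle
apply("-0.222 -0.047 -0.065 7.7 0.085")
s=ctrl.read_state(); print(s["eef_pos"],s["width"],s["force"],s["clock"])
ps={"scene":snap("scene","s11"),"top":snap("top","t11")}; pickle.dump(ps,open("ps11.pkl","wb"))
for nm,bk,c,r,a in [("large_easel","large_book",(555,-105),115,.1),("small_easel",None,(504,334),90,-.1)]:
  for names in (["scene"],["top"],["scene","top"]):
    q,e=fit_easel_book(pts(ps,*c,r=r,names=names),nm,bk,(c[0],c[1],a))
    print(nm,names,q[:3].round(3),"book",q[3:].round(3), rel(q[:3],q[3:]) if bk else "",round(e,2))
p=snap("wrist"); b=(552.8,-336.5,-.036)
for n,p in (("wrist",p),):
    P=cloud(p).reshape(-1,3); P=P[(P[:,2]>150)&(P[:,2]<180)&(np.hypot(P[:,0]-515,P[:,1]+335)<70)]
    l=loc(P,b); print(n,len(P),np.percentile(l,[1,99],axis=0).round(1).tolist())
```

```text
cmd now [ 518.297 -334.9    240.313    1.534]
[ 516.96265431 -333.77355526  238.12291276] 85.09105603957387 [-0.26422836  0.38473431  1.32003397] 21.45
large_easel ['scene'] [ 5.62063e+02 -1.07508e+02  1.01000e-01] book [ 5.95317e+02 -1.07136e+02  9.70000e-02] (array([33.1230338 , -2.97137322]), np.float64(-0.003812063346152625)) 0.78
large_easel ['top'] [ 5.59839e+02 -1.08187e+02  9.40000e-02] book [ 5.95013e+02 -1.06982e+02  9.70000e-02] (array([35.13125819, -2.11947268]), np.float64(0.0028619536412397284)) 1.01
large_easel ['scene', 'top'] [ 5.61445e+02 -1.07615e+02  1.00000e-01] book [ 5.95239e+02 -1.07126e+02  9.70000e-02] (array([33.67495334, -2.88503247]), np.float64(-0.003043958480370146)) 0.89
small_easel ['scene'] [ 5.03477e+02  3.33129e+02 -1.09000e-01] book []  0.84
small_easel ['top'] [ 5.01751e+02  3.33588e+02 -1.05000e-01] book []  1.23
small_easel ['scene', 'top'] [ 5.03091e+02  3.33185e+02 -1.10000e-01] book []  0.95
wrist 5718 [[-55.9, -44.7, 150.9], [-20.6, 46.9, 168.4]]
```

View pics/s11.png

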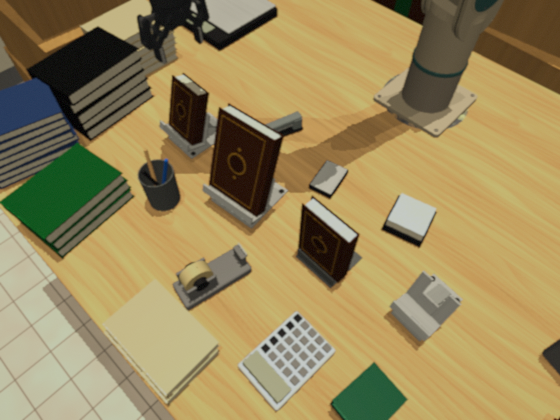

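Request:
drive_tool(deltas="0 0 0.050 0 0.085; 0 0 0.100 0 0.085; 0 0 0.119 0 0.085; 0 0 0.119 0 0.060; 0 0 0.119 0 0.050; 0 0 0.119 0 0.050")

```text
clock: 22.35
eef_pos: [519.4, -335.7, 123.3]
tool_rot: [3.139, 0.002, 1.534]
force: [-0.2, 0.5, 0.3]
width: 50.2
```

Request:
drive_tool(deltas="0 0.004 -0.001 0 0.048; 0 0.009 -0.002 0 0.046; 0 0.014 -0.004 0 0.044; 0 0.019 -0.005 0 0.042; 0 0.024 -0.006 0 0.040; 0 0.029 -0.006 0 0.038; 0 0.033 -0.007 0 0.035; 0 0.033 -0.007 0 0.020; 0 0.033 -0.007 0 0.020; 0 0.033 -0.007 0 0.020")

```text
clock: 23.6
eef_pos: [551.2, -336.1, 128.2]
tool_rot: [3.142, -0.0, 1.534]
force: [-0.2, 0.0, 0.4]
width: 31.2
```

Run:
```python
from plan import *
from h import *
for r in ("0 0 0.119 0 0","0 0.033 -0.007 0 0"): apply(r)
s=ctrl.read_state(); print(s["eef_pos"],s["width"],s["force"],s["clock"]); snap("wrist","w12")
E=(503.2,333.2,-.109); yaw=E[2]+np.pi/2; g=L(E,34.8,0); c=cmd(); print(g)
rows([(c[0],c[1],160,c[3],20),(c[0],c[1],220,c[3],20),(c[0],c[1],280,c[3],20),(c[0],c[1],335,c[3],20)])
rows(lerp((c[0],c[1],345,c[3],20),(*g,345,yaw,20),14)+[(*g,290,yaw,20),(*g,235,yaw,20)],[c[0],c[1],345.3,c[3]])
```

```text
cmd now [ 518.297 -334.9    121.313    1.534]
cmd now [ 551.275 -336.107  128.313    1.534]
[ 551.19164708 -336.07088839  128.21750375] 31.200879759190983 [-0.16554248  0.01926616  0.39959263] 23.6
(np.float64(537.7934751982908), np.float64(329.4143067074525))
0.000 0.000 -0.032 -0.0 0.020; 0.000 0.000 -0.092 -0.0 0.020; 0.000 0.000 -0.152 -0.0 0.020; 0.000 0.000 -0.207 -0.0 0.020
0.047 -0.003 0.000 0.3 0.020; 0.095 -0.005 0.000 0.6 0.020; 0.142 -0.008 0.000 0.9 0.020; 0.190 -0.011 0.000 1.2 0.020; 0.237 -0.014 0.000 1.5 0.020; 0.285 -0.016 0.000 1.8 0.020; 0.332 -0.019 0.000 2.1 0.020; 0.380 -0.022 0.000 2.4 0.020; 0.427 -0.024 0.000 2.7 0.020; 0.475 -0.027 0.000 3.0 0.020; 0.522 -0.030 0.000 3.3 0.020; 0.570 -0.032 0.000 3.6 0.020; 0.617 -0.035 0.000 3.9 0.020; 0.665 -0.038 0.000 4.1 0.020; 0.665 -0.038 0.055 4.1 0.020; 0.665 -0.038 0.110 4.1 0.020
```

View pics/w12.png

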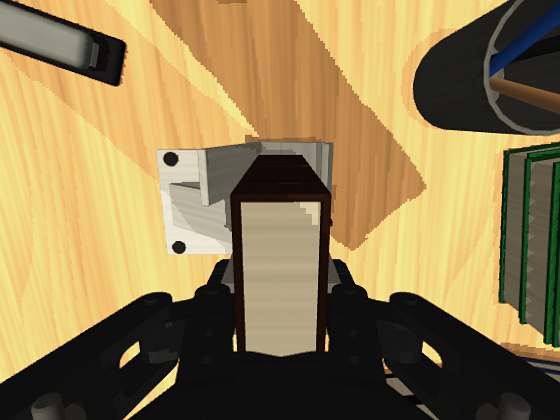

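The small book is gripped upright and square. I lift it high over the other books to the small easel.

Request:
drive_tool(deltas="0 0 -0.032 0 0.020; 0 0 -0.092 0 0.020; 0 0 -0.152 0 0.020; 0 0 -0.207 0 0.020; 0 0 -0.217 0 0.020")

```text
clock: 24.28
eef_pos: [552.1, -337.6, 349.3]
tool_rot: [3.136, 0.004, 1.534]
force: [1.3, -0.9, -3.1]
width: 31.3
```

Request:
drive_tool(deltas="0.040 -0.002 0 0.3 0.020; 0.090 -0.005 0 0.6 0.020; 0.142 -0.008 0 0.9 0.020; 0.190 -0.011 0 1.2 0.020; 0.237 -0.014 0 1.5 0.020; 0.285 -0.016 0 1.8 0.020; 0.332 -0.019 0 2.1 0.020; 0.380 -0.022 0 2.4 0.020; 0.427 -0.024 0 2.7 0.020; 0.475 -0.027 0 3 0.020; 0.522 -0.030 0 3.3 0.020; 0.570 -0.032 0 3.6 0.020")

```text
clock: 25.78
eef_pos: [538.7, 235.7, 343.3]
tool_rot: [-3.138, 0.002, 1.471]
force: [0.5, -1.0, -2.0]
width: 31.4
```

Run:
```python
from plan import *
for r in ("0 0 -0.217 0 0.020","0.570 -0.032 0 3.6 0.020"): apply(r)
E=(503.2,333.2,-.109); yaw=E[2]+np.pi/2; g=L(E,34.8,0); c=cmd()
rows(lerp((*c,20),(*g,345,yaw,20),2)+[(*g,290,yaw,20),(*g,235,yaw,20),(*g,185,yaw,20),(*g,155,yaw,20),(*g,150,yaw,20),(*g,150,yaw,20)])
```

```text
cmd now [ 551.275 -336.107  345.313    1.534]
cmd now [540.14  234.682 345.313   1.471]
0.047 -0.006 0.000 0.3 0.020; 0.094 -0.012 0.000 0.5 0.020; 0.094 -0.012 0.055 0.5 0.020; 0.094 -0.012 0.110 0.5 0.020; 0.094 -0.012 0.160 0.5 0.020; 0.094 -0.012 0.190 0.5 0.020; 0.094 -0.012 0.195 0.5 0.020; 0.094 -0.012 0.195 0.5 0.020
```

Request:
drive_tool(deltas="0.047 -0.006 0 0.3 0.020; 0.094 -0.012 0 0.5 0.020; 0.094 -0.012 0.055 0.5 0.020; 0.094 -0.012 0.110 0.5 0.020; 0.094 -0.012 0.160 0.5 0.020; 0.094 -0.012 0.190 0.5 0.020; 0.094 -0.012 0.195 0.5 0.020; 0.094 -0.012 0.195 0.5 0.020; 0.094 -0.012 0.195 0.5 0.020")

```text
clock: 26.9
eef_pos: [538.5, 329.8, 151.8]
tool_rot: [3.14, -0.002, 1.463]
force: [0.5, -0.5, -2.4]
width: 31.3
```

Run:
```python
from plan import *
from h import *
from fit import *
apply("0.094 -0.012 0.195 0.5 0.020")
s=ctrl.read_state(); print(s["eef_pos"],s["width"],s["force"],s["clock"])
p=snap("scene","s13"); E=(503.2,333.2,-.109)
P=cloud(p).reshape(-1,3); l=loc(P,E); m=(abs(l[:,0]-42)<17)&(abs(l[:,1])<80)&(l[:,2]>55)&(l[:,2]<165); l=l[m]
for z in range(70,150,10):
    k=(abs(l[:,2]-z)<5)
    if k.sum()>20: print(z,k.sum(),np.percentile(l[k],[1,50,99],axis=0)[:,:2].round(1).tolist())
P=loc(cloud(p).reshape(-1,3),E); k=(P[:,0]>52)&(P[:,0]<68)&(abs(P[:,1])<60)&(P[:,2]>30)&(P[:,2]<60); print("lip",np.percentile(P[k],[1,50,99],axis=0).round(1).tolist())
```

```text
cmd now [537.528 329.409 150.313   1.463]
[538.47400368 329.80235167 151.75752812] 31.26520706696174 [ 0.48115556 -0.50041488 -2.35871954] 26.9
70 133 [[49.5, -45.4], [51.1, 4.2], [52.5, 46.7]]
80 162 [[33.3, -45.4], [50.9, 1.9], [52.7, 48.2]]
90 147 [[49.7, -45.9], [51.0, 3.0], [52.4, 46.6]]
100 148 [[50.1, -45.9], [51.1, 3.0], [52.3, 46.6]]
110 165 [[49.3, -45.6], [51.1, 2.7], [52.7, 47.2]]
120 162 [[49.6, -46.4], [51.3, 1.3], [53.2, 46.6]]
130 174 [[32.0, -45.7], [51.4, 6.8], [53.1, 48.3]]
140 174 [[33.4, -46.1], [51.3, 6.8], [53.0, 47.3]]
lip [[52.1, -40.2, 41.0], [66.2, 2.9, 57.0], [68.0, 41.6, 59.9]]
```

View pics/s13.png

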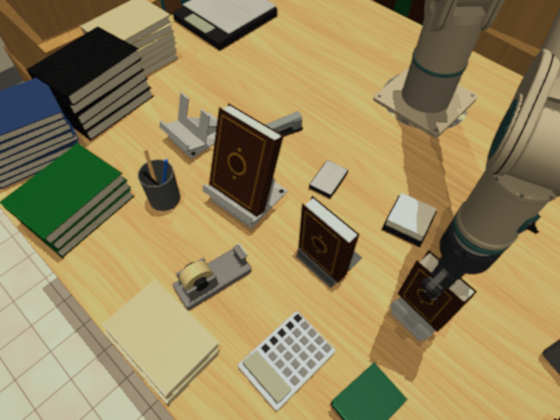

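Request:
drive_tool(deltas="0 0 0.008 0 0.020; 0 0 0.014 0 0.020; 0 0 0.018 0 0.020; 0 0 0.020 0 0.020; 0 0 0.021 0 0.020; 0 0 0.022 0 0.020; 0 0 0.023 0 0.020; 0 0 0.024 0 0.020; 0 0 0.024 0 0.020")

```text
clock: 28.08
eef_pos: [537.8, 329.6, 128.2]
tool_rot: [3.141, -0.001, 1.463]
force: [-3.4, -1.3, 9.2]
width: 31.3
```

Request:
drive_tool(deltas="0 0 -0.002 0 0.034; 0 -0.004 -0.002 0 0.037; 0 -0.009 -0.001 0 0.039; 0 -0.014 -0.001 0 0.041; 0 -0.019 0 0 0.043; 0 -0.024 0.002 0 0.045; 0 -0.029 0.004 0 0.047; 0 -0.034 0.005 0 0.049; 0 -0.036 0.005 0 0.050; 0 -0.036 0.005 0 0.060; 0 -0.034 0.005 0 0.075; 0 -0.034 0.005 0 0.085")

```text
clock: 29.58
eef_pos: [504.3, 332.9, 121.4]
tool_rot: [3.141, -0.0, 1.462]
force: [-0.2, -0.4, -0.1]
width: 85.1
```

Run:
```python
from plan import *
from h import *
for r in ("0 0 0.024 0 0","0 -0.034 0.005 0 0.085"): apply(r)
s=ctrl.read_state(); print(s["eef_pos"],s["width"],s["force"],s["clock"]); snap("wrist","w14")
b=(567.6,121.2,-.039); yaw=b[2]+np.pi/2; g=L(b,0,0); c=cmd(); print(g)
rows([(c[0],c[1],180,c[3],85),(c[0],c[1],240,c[3],85)]+lerp((c[0],c[1],260,c[3],85),(*g,260,yaw,85),5)+[(*g,240,yaw,85),(*g,240,yaw,85)])
```

```text
cmd now [537.528 329.409 126.313   1.463]
cmd now [503.726 333.078 121.313   1.463]
[504.29009293 332.93438623 121.41995694] 85.09008395529446 [-0.15317139 -0.38484547 -0.10251026] 29.575
(np.float64(567.6), np.float64(121.2))
0.000 0.000 -0.059 -0.0 0.085; 0.000 0.000 -0.119 -0.0 0.085; -0.041 0.017 -0.139 -0.8 0.085; -0.081 0.035 -0.139 -1.6 0.085; -0.122 0.052 -0.139 -2.4 0.085; -0.163 0.069 -0.139 -3.2 0.085; -0.204 0.086 -0.139 -4.0 0.085; -0.204 0.086 -0.119 -4.0 0.085; -0.204 0.086 -0.119 -4.0 0.085
```

View pics/w14.png

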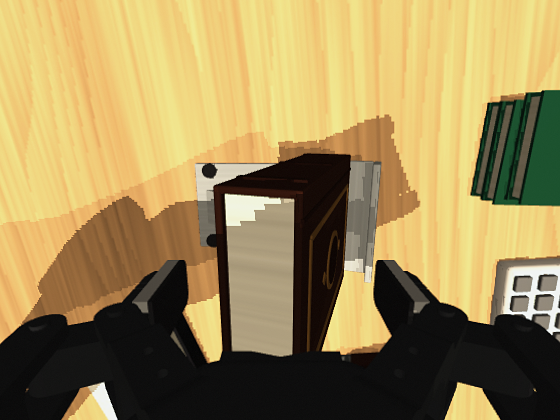

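The small book leans on its own easel with the fingers clear. Next is the medium book in the holder.

Request:
drive_tool(deltas="0 0 -0.059 0 0.085; 0 0 -0.119 0 0.085; -0.041 0.017 -0.139 -0.8 0.085; -0.081 0.035 -0.139 -1.6 0.085; -0.122 0.052 -0.139 -2.4 0.085; -0.163 0.069 -0.139 -3.2 0.085; -0.204 0.086 -0.139 -4 0.085; -0.204 0.086 -0.119 -4 0.085; -0.204 0.086 -0.119 -4 0.085; -0.204 0.086 -0.119 -4 0.085")

```text
clock: 30.88
eef_pos: [567.3, 121.8, 240.6]
tool_rot: [3.141, -0.0, 1.534]
force: [0.3, -0.4, -1.2]
width: 84.8
```

Run:
```python
from plan import *
from h import *
from fit import *
import pickle
apply("-0.204 0.086 -0.119 -4 0.085")
s=ctrl.read_state(); print(s["eef_pos"],s["width"],s["force"],s["clock"])
p=snap("wrist","w15"); b=(567.6,121.2,-.039)
for n,p in (("wrist",p),("scene0",pickle.load(open("ps0.pkl","rb"))["scene"]),("top0",pickle.load(open("ps0.pkl","rb"))["top"])):
    l=loc(cloud(p).reshape(-1,3),b); k=(abs(l[:,0])<40)&(abs(l[:,1])<75)&(l[:,2]>150)&(l[:,2]<185); l=l[k]
    print(n,len(l),np.percentile(l,[1,50,99],axis=0).round(1).tolist())
    k=(abs(l[:,2]-168)<6); r=cv2.minAreaRect(l[k][:,:2].astype(np.float32)); print(r)
ps={"scene":snap("scene","s15"),"top":snap("top","t15")}; pickle.dump(ps,open("ps15.pkl","wb"))
for nm,bk,c,r,a in [("small_easel","small_book",(504,334),90,-.1),("medium_easel",None,(518,-333),90,-.04)]:
  for names in (["scene"],["top"],["scene","top"]):
    q,e=fit_easel_book(pts(ps,*c,r=r,names=names),nm,bk,(c[0],c[1],a))
    print(nm,names,q[:3].round(3),"book",q[3:].round(3), rel(q[:3],q[3:]) if bk else "",round(e,2))
```

```text
cmd now [567.208 120.989 240.313   1.532]
[567.28488798 121.81476066 240.63213684] 84.8153268012285 [ 0.25446132 -0.361553   -1.15102981] 30.875
wrist 5863 [[-12.0, -52.9, 154.4], [1.6, 7.4, 166.1], [15.4, 56.7, 169.9]]
((1.7157211303710938, -0.850128173828125), (115.15807342529297, 28.119537353515625), 89.88800048828125)
scene0 1170 [[-13.2, -55.6, 150.9], [3.7, 5.2, 166.0], [15.4, 57.3, 171.0]]
((0.7233695983886719, 0.16888427734375), (114.977783203125, 30.173229217529297), 89.81477355957031)
top0 711 [[-14.7, -54.8, 153.0], [-1.2, 0.3, 167.1], [13.2, 53.9, 171.9]]
((-0.5822887420654297, -1.0461921691894531), (112.90348815917969, 28.956560134887695), 89.40251922607422)
small_easel ['scene'] [ 5.04504e+02  3.34674e+02 -1.11000e-01] book [ 5.38547e+02  3.30037e+02 -1.09000e-01] (array([34.34683683, -0.82168826]), np.float64(0.002576802620866292)) 0.8
small_easel ['top'] [ 5.04e+02  3.34e+02 -1.00e-01] book [ 5.38825e+02  3.30506e+02 -1.00000e-01] (array([3.50000000e+01, 2.66453526e-14]), np.float64(0.0)) nan
small_easel ['scene', 'top'] [ 5.04504e+02  3.34674e+02 -1.11000e-01] book [ 5.38547e+02  3.30037e+02 -1.09000e-01] (array([34.34683683, -0.82168826]), np.float64(0.002576802620866292)) 0.8
medium_easel ['scene'] [ 5.17818e+02 -3.33404e+02 -3.70000e-02] book []  0.83
medium_easel ['top'] [ 5.15141e+02 -3.35438e+02 -3.90000e-02] book []  1.35
medium_easel ['scene', 'top'] [ 5.16978e+02 -3.33525e+02 -4.00000e-02] book []  1.11
  return _methods._mean(a, axis=axis, dtype=dtype,
  ret = ret.dtype.type(ret / rcount)
```

View pics/w15.png

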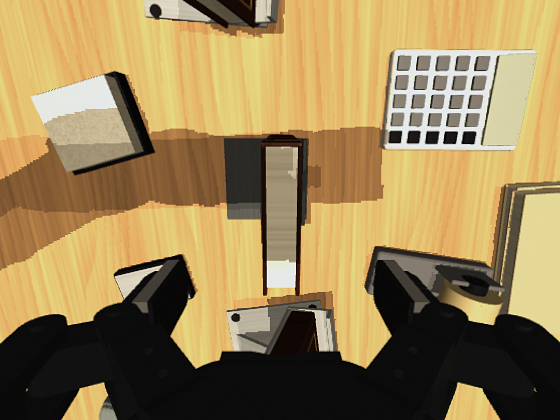

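Request:
drive_tool(deltas="0 0.001 0.050 0 0.085; 0 0.001 0.095 0 0.085; 0 0.001 0.118 0 0.085; 0 0.001 0.118 0 0.060; 0 0.001 0.118 0 0.045; 0 0.001 0.118 0 0.034; 0 0.001 0.118 0 0.018; 0 0.001 0.118 0 0.018; 0 0.001 0.118 0 0.018")

```text
clock: 32.15
eef_pos: [568.7, 121.2, 123.7]
tool_rot: [3.14, -0.001, 1.533]
force: [-0.6, 0.8, 6.1]
width: 27.4
```

Run:
```python
from plan import *
from h import *
apply("0 0.001 0.118 0 0.018")
s=ctrl.read_state(); print(s["eef_pos"],s["width"],s["force"],s["clock"]); snap("wrist","w16")
E=(517.,-333.5,-.038); yaw=E[2]+np.pi/2; g=L(E,33.5,0); c=cmd(); print(g)
rows([(c[0],c[1],150,c[3],18),(c[0],c[1],210,c[3],18),(c[0],c[1],270,c[3],18),(c[0],c[1],330,c[3],18),(c[0],c[1],375,c[3],18)])
rows(lerp((c[0],c[1],375,c[3],18),(*g,375,yaw,18),11),[c[0],c[1],375.3,c[3]])
```

```text
cmd now [568.207 120.95  122.313   1.532]
[568.73657889 121.21788292 123.73913523] 27.364042074310333 [-0.61466572  0.83963888  6.13983862] 32.15
(np.float64(550.4758159103623), np.float64(-334.7726936534524))
0.000 0.000 -0.028 -0.0 0.018; 0.000 0.000 -0.088 -0.0 0.018; 0.000 0.000 -0.148 -0.0 0.018; 0.000 0.000 -0.208 -0.0 0.018; 0.000 0.000 -0.253 -0.0 0.018
-0.041 -0.000 0.000 -0.0 0.018; -0.083 -0.000 0.000 -0.0 0.018; -0.124 -0.000 0.000 -0.0 0.018; -0.166 -0.000 0.000 -0.0 0.018; -0.207 -0.000 0.000 -0.0 0.018; -0.249 -0.000 0.000 -0.0 0.018; -0.290 -0.000 0.000 -0.0 0.018; -0.332 -0.000 0.000 -0.0 0.018; -0.373 -0.000 0.000 -0.0 0.018; -0.415 -0.000 0.000 -0.0 0.018; -0.456 -0.000 0.000 -0.0 0.018
```

View pics/w16.png

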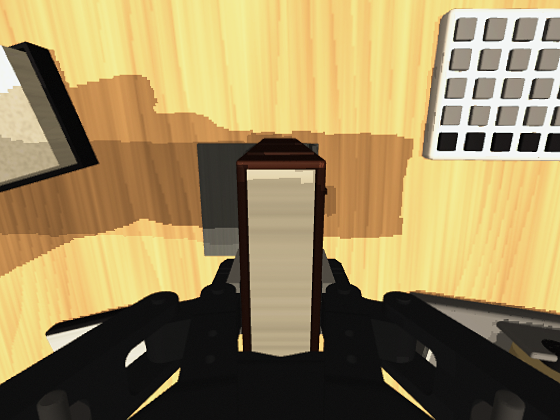

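Request:
drive_tool(deltas="0 0 -0.028 0 0.018; 0 0 -0.088 0 0.018; 0 0 -0.148 0 0.018; 0 0 -0.208 0 0.018; 0 0 -0.253 0 0.018; 0 0 -0.253 0 0.018")

```text
clock: 32.95
eef_pos: [569.9, 120.8, 379.1]
tool_rot: [3.134, -0.002, 1.532]
force: [0.3, 0.3, -4.1]
width: 27.4
```

Request:
drive_tool(deltas="-0.035 0 0 0 0.018; -0.075 0 0 0 0.018; -0.120 0 0 0 0.018; -0.166 0 0 0 0.018; -0.207 0 0 0 0.018; -0.249 0 0 0 0.018; -0.290 0 0 0 0.018; -0.332 0 0 0 0.018; -0.373 0 0 0 0.018; -0.415 0 0 0 0.018; -0.445 0 0 0 0.018; -0.456 0 0 0 0.018")

```text
clock: 34.45
eef_pos: [549.0, -336.3, 373.0]
tool_rot: [-3.138, -0.001, 1.529]
force: [-0.5, 0.3, -4.6]
width: 27.5
```

Run:
```python
from plan import *
for r in ("0 0 -0.253 0 0.018","-0.456 0 0 0 0.018"): apply(r)
E=(517.,-333.5,-.038); yaw=E[2]+np.pi/2; g=L(E,33.5,0); c=cmd()
rows([(*g,320,yaw,18),(*g,265,yaw,18),(*g,210,yaw,18),(*g,185,yaw,18),(*g,180,yaw,18),(*g,180,yaw,18)])
```

```text
cmd now [568.207 120.95  375.313   1.532]
cmd now [ 550.737 -334.715  375.313    1.532]
-0.000 -0.000 0.055 -0.0 0.018; -0.000 -0.000 0.110 -0.0 0.018; -0.000 -0.000 0.165 -0.0 0.018; -0.000 -0.000 0.190 -0.0 0.018; -0.000 -0.000 0.195 -0.0 0.018; -0.000 -0.000 0.195 -0.0 0.018
```

Request:
drive_tool(deltas="0 0 0.055 0 0.018; 0 0 0.110 0 0.018; 0 0 0.165 0 0.018; 0 0 0.190 0 0.018; 0 0 0.195 0 0.018; 0 0 0.195 0 0.018; 0 0 0.195 0 0.018")

```text
clock: 35.33
eef_pos: [551.6, -335.1, 181.9]
tool_rot: [3.139, 0.001, 1.533]
force: [0.4, -0.4, -2.4]
width: 27.2
```

Run:
```python
from plan import *
from h import *
from fit import *
apply("0 0 0.195 0 0.018")
s=ctrl.read_state(); print(s["eef_pos"],s["width"],s["force"],s["clock"])
E=(517.,-333.5,-.038)
for n in ("scene","top"):
    p=snap(n,n+"17")
    P=cloud(p).reshape(-1,3); l=loc(P,E); col=p["color"].reshape(-1,3).astype(int)
    m=(abs(l[:,0]-40)<19)&(abs(l[:,1])<80)&(l[:,2]>64)&(l[:,2]<215); 
    for z in range(70,210,20):
        k=m&(abs(l[:,2]-z)<10)
        if k.sum()>20: print(n,z,k.sum(),np.percentile(l[k],[1,50,99],axis=0)[:,:2].round(1).tolist())
    k=(l[:,0]>56)&(l[:,0]<75)&(abs(l[:,1])<75)&(l[:,2]>35)&(l[:,2]<62); print("lip",np.percentile(l[k],[1,50,99],axis=0).round(1).tolist())
```

```text
cmd now [ 550.737 -334.715  180.313    1.532]
[ 551.6311943  -335.10117902  181.88271958] 27.152556186722617 [ 0.43845231 -0.38986013 -2.40116892] 35.325
scene 70 165 [[22.7, -56.3], [48.6, 27.4], [50.4, 58.7]]
scene 90 205 [[22.8, -54.9], [48.6, 28.4], [50.4, 59.0]]
scene 110 214 [[23.1, -53.8], [48.6, 27.6], [50.2, 58.0]]
scene 130 234 [[22.5, -54.8], [48.7, 31.8], [50.8, 59.2]]
scene 150 237 [[22.6, -55.6], [48.8, 26.3], [51.0, 58.5]]
scene 170 232 [[22.3, -54.1], [48.5, 42.5], [50.6, 58.7]]
scene 190 191 [[22.3, 5.6], [48.4, 49.1], [58.6, 58.7]]
lip [[57.9, -52.7, 40.2], [68.4, 7.9, 53.4], [72.5, 55.7, 61.6]]
top 90 29 [[21.5, 54.1], [32.2, 54.8], [45.7, 56.5]]
top 110 28 [[22.1, 53.8], [36.2, 54.6], [47.3, 55.6]]
top 150 32 [[21.7, 55.8], [34.0, 56.9], [47.3, 58.2]]
top 170 35 [[22.6, 55.8], [34.4, 56.6], [46.9, 57.5]]
top 190 37 [[21.7, 23.2], [35.2, 56.3], [54.5, 57.6]]
lip [[56.4, 22.7, 40.4], [61.9, 42.9, 49.3], [69.0, 53.8, 61.6]]
```

View pics/scene17.png

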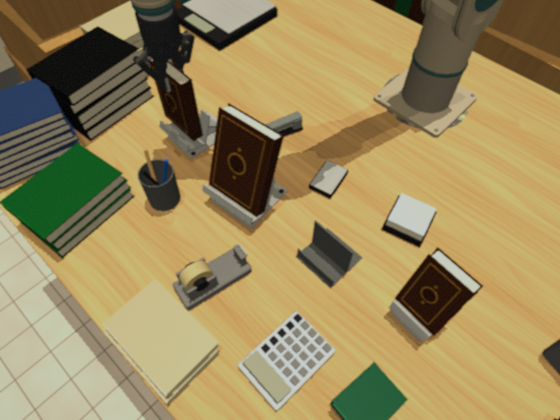

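Request:
drive_tool(deltas="0 0 0.007 0 0.018; 0 0 0.013 0 0.018; 0 0 0.017 0 0.018; 0 0 0.019 0 0.018; 0 0 0.020 0 0.018; 0 0 0.021 0 0.018; 0 0 0.021 0 0.018")

```text
clock: 36.3
eef_pos: [550.7, -334.7, 159.3]
tool_rot: [3.142, -0.0, 1.532]
force: [0.1, -0.0, -3.1]
width: 27.2
```

Request:
drive_tool(deltas="0 0 0.001 0 0.018; 0 0 0.002 0 0.018; 0 0 0.003 0 0.018; 0 0 0.003 0 0.018")

```text
clock: 36.8
eef_pos: [550.9, -335.1, 158.6]
tool_rot: [3.14, 0.0, 1.532]
force: [-2.3, 1.8, 10.9]
width: 27.7
```

Request:
drive_tool(deltas="0 0 -0.002 0 0.030; 0 -0.004 -0.002 0 0.034; 0 -0.008 -0.001 0 0.036; 0 -0.012 -0.001 0 0.038; 0 -0.017 0 0 0.040; 0 -0.022 0.001 0 0.041; 0 -0.027 0.003 0 0.042; 0 -0.032 0.005 0 0.044; 0 -0.037 0.007 0 0.046; 0 -0.042 0.008 0 0.048; 0 -0.044 0.009 0 0.050; 0 -0.044 0.009 0 0.050")

```text
clock: 38.3
eef_pos: [506.9, -333.1, 147.4]
tool_rot: [3.141, 0.0, 1.532]
force: [0.6, -0.0, -0.4]
width: 49.9
```

Request:
drive_tool(deltas="0 0 0 0 0.055; 0 0 0 0 0.070; 0 0.002 0 0 0.085; 0 0.002 0 0 0.085")

```text
clock: 38.8
eef_pos: [509.1, -333.1, 147.3]
tool_rot: [3.141, 0.0, 1.533]
force: [0.3, 0.6, -0.0]
width: 85.1
```

Run:
```python
from plan import *
from h import *
for r in ("0 0 0.021 0 0","0 0 0.003 0 0","0 -0.044 0.009 0 0","0 .002 0 0 0"): apply(r)
s=ctrl.read_state(); print(s["eef_pos"],s["width"],s["force"],s["clock"]); snap("wrist","w18")
```

```text
cmd now [ 550.737 -334.715  159.313    1.532]
cmd now [ 550.737 -334.715  156.313    1.532]
cmd now [ 506.769 -333.029  147.313    1.532]
cmd now [ 508.768 -333.106  147.313    1.532]
[ 509.10065946 -333.05395444  147.29078693] 85.09336964422309 [ 0.32015105  0.63136716 -0.00408631] 38.8
```

View pics/w18.png

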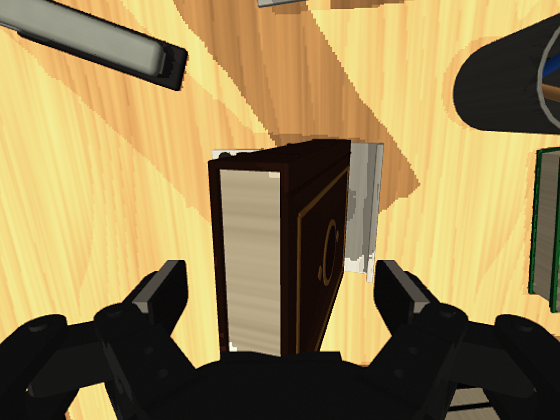

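The medium book leans on its easel with the fingers clear. I rise straight up and move back out of view to check.

Request:
drive_tool(deltas="0 0 -0.040 0 0.085; 0 0 -0.090 0 0.085; 0 0 -0.140 0 0.085; 0 0 -0.180 0 0.085; 0 -0.050 -0.190 0 0.085; 0 -0.090 -0.190 0 0.085; 0 -0.120 -0.190 0 0.085; 0 -0.120 -0.190 0 0.085")

```text
clock: 39.85
eef_pos: [386.5, -328.8, 337.9]
tool_rot: [3.141, -0.0, 1.529]
force: [0.4, -0.2, 0.3]
width: 85.0
```

Run:
```python
from plan import *
from h import *
from fit import *
import pickle
apply("0 -0.120 -0.190 0 0.085")
s=ctrl.read_state(); print(s["eef_pos"],s["width"],s["force"],s["clock"])
ps={"scene":snap("scene","s19"),"top":snap("top","t19")}; pickle.dump(ps,open("ps19.pkl","wb"))
for nm,bk,c,r,a in [("large_easel","large_book",(561,-107.5),115,.097),("medium_easel","medium_book",(517.5,-333.5),105,-.038),("small_easel","small_book",(504,334),90,-.109)]:
  for names in (["scene"],["top"]):
    q,e=fit_easel_book(pts(ps,*c,r=r,names=names),nm,bk,(c[0],c[1],a))
    print(nm,names,q[:3].round(3),"book",q[3:].round(3), *rel(q[:3],q[3:]),round(e,2))
    E=(c[0],c[1],a); l=loc(cloud(ps[names[0]]).reshape(-1,3),E); H=BK[bk][2]
    zt=35+H*.949; k=(l[:,2]>zt-25)&(l[:,2]<zt+8)&(abs(l[:,0]-35+H*.3146)<35)&(abs(l[:,1])<90)
    ex=np.percentile(l[k][:,1],[1,99]); 
    k=(l[:,0]>56)&(l[:,0]<75)&(abs(l[:,1])<90)&(l[:,2]>35)&(l[:,2]<62); ly=np.percentile(l[k][:,1],[1,99])
    print("  head y mid",ex.round(1),ex.mean().round(1)," lip",ly.round(1),ly.mean().round(1))
# bystander change
p0=pickle.load(open("ps0.pkl","rb"))
```

```text
cmd now [ 388.856 -328.509  337.313    1.532]
[ 386.51702601 -328.83689136  337.88617436] 84.99730432435399 [ 0.41182257 -0.23445122  0.32123979] 39.85
large_easel ['scene'] [ 5.62056e+02 -1.07730e+02  9.60000e-02] book [ 5.95352e+02 -1.07039e+02  9.90000e-02] [33.20803292 -2.51799534] 0.0021082280377315854 0.78
  head y mid [-70.5  67.7] -1.4  lip [-69.1  69.9] 0.4
large_easel ['top'] [ 5.59762e+02 -1.08099e+02  9.60000e-02] book [ 5.95036e+02 -1.06936e+02  9.60000e-02] [35.22333682 -2.21930702] 0.0006282012048605956 1.05
  head y mid [-69.9  67. ] -1.5  lip [-68.4  68. ] -0.2
medium_easel ['scene'] [ 5.18433e+02 -3.33538e+02 -3.60000e-02] book [ 5.50791e+02 -3.35206e+02 -3.40000e-02] [32.3975493  -0.49866358] 0.0021787896842922344 0.79
  head y mid [-55.8  58.4] 1.3  lip [-53.3  55.4] 1.1
medium_easel ['top'] [ 5.16166e+02 -3.36038e+02 -2.90000e-02] book [ 5.49911e+02 -3.36368e+02 -4.10000e-02] [33.73978223  0.66072331] -0.011551803088948976 0.95
  head y mid [-55.2  57.2] 1.0  lip [-54.   52.9] -0.6
small_easel ['scene'] [ 5.04326e+02  3.33289e+02 -1.10000e-01] book [ 5.38549e+02  3.30191e+02 -1.08000e-01] [34.35596006  0.69363633] 0.002520677940567359 0.79
  head y mid [-47.1  46.3] -0.4  lip [-41.8  41.5] -0.2
small_easel ['top'] [ 5.03094e+02  3.33879e+02 -1.19000e-01] book [ 5.38601e+02  3.33082e+02 -1.06000e-01] [35.3510517  3.4256532] 0.012971078373282 1.12
  head y mid [-49.5  45.6] -1.9  lip [-43.7  39.8] -2.0
```

View pics/s19.png

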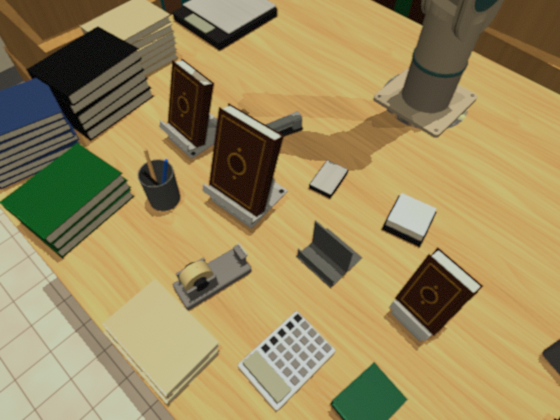

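View pics/t19.png

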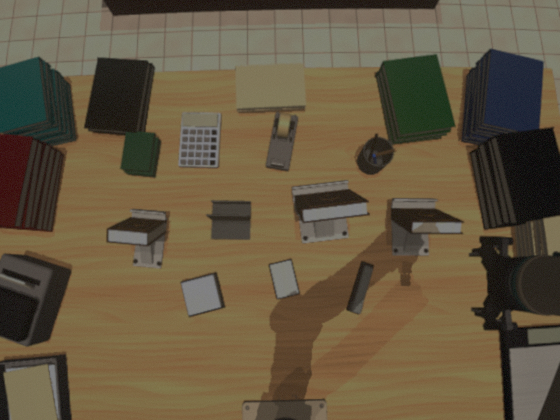

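Each book stands on its own easel: medium at (190,105), large at (245,160), small at (435,295) in the scene view. The other things look unmoved. I hand in.

```bash
python3 -c "
from cell import ctrl
print(ctrl.finish_job())"
```

```text
the job is handed in; nothing more can be done
None
```

The books are changed over and the job is handed in. I parked the small book on the medium easel, moved the large book to the large easel, moved the small book to the small easel, then stood the medium book from the holder on the medium easel. It took about 40 s of the 72 s. I set each book down upright until it touched the ledge, then let it lean back between the open fingers.

- **Seating:** in the last check all three books lean on their backs with front covers to the customers. Their fitted seat depths are 32–35 mm.
- **Centring:** book heads and ledge lips agree within about 2 mm. The large book looks about 2 mm off centre.
- **Squareness:** each book is square to its easel within about 0.003 rad in the scene camera.
- **Disagreement:** the top camera gave up to 0.013 rad of yaw for the medium and small books. Its fit also put the small book 3.4 mm off centre, though the edge check from the same picture put it within 0.1 mm.
- **Other things on the counter:** they look unmoved in both pictures, but I checked this only by eye.
- **Forces:** every force reading at the end of a move was 13 N or less.

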